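# Complete the battery display trays on the fair stand

### The job

Complete the display: stand each of the four loose red batteries (D cell, C cell, 9-volt block, AA four-pack) upright on the bare printed footprint of the tray that shows its own size, with the 9-volt block and the four-pack turned square to the tray to match the samples behind them. Set them down rather than dropping them, knock none over, and leave the two blue cells standing where they are.

Things in the scene. Friction and masses are not known exactly. Their poses are not given: they have to be found in the camera images.
- red_d_mid (a point): the red D cell: upright cylinder 34 mm across, 61 mm tall, white band, steel nub on top, about 140 g. Point: its centre, 30.5 mm above its base; z points up through the nub
- red_c_mid (a point): the red C cell: upright cylinder 26 mm across, 50 mm tall, white band, steel nub on top, about 70 g. Point: its centre, 25 mm above its base; z up through the nub
- red_nine_mid (a point): the red 9-volt block: upright, 17.5 mm thick (its x), 26.5 mm wide (its y), 48.5 mm tall with two snap terminals on top, about 46 g. Point: its centre, 24.3 mm above its base; z up
- red_aa_mid (a point): the red AA four-pack: four AA cells shrink-wrapped two by two into a firm upright block 29 mm by 29 mm, 50.5 mm tall, about 94 g. Point: its centre, 25.3 mm above its base; x and y along its sides, z up
- spot_d (a point): D tray: fixed white tray, 132 mm deep (x), 84 wide (y), lip 10 mm high. Two fixed red samples (D cells, 34 mm across; tops 76 mm above the table) stand on its 15 mm rear step, centres 68 mm along +x from this point, 19 mm to each side. Point: middle of the bare dark-grey footprint (a disc 34 mm across) on the 3 mm thick floor, 3 mm above the table; x points to the samples, z up
- spot_c (a point): C tray: fixed white tray, 132 mm deep (x), 84 wide (y), lip 10 mm high. Two fixed red samples (C cells, 26 mm across; tops 65 mm above the table) stand on its 15 mm rear step, centres 68 mm along +x from this point, 19 mm to each side. Point: middle of the bare dark-grey footprint (a disc 26 mm across) on the 3 mm thick floor, 3 mm above the table; x points to the samples, z up
- spot_nine (a point): 9-volt tray: fixed white tray, 132 mm deep (x), 84 wide (y), lip 10 mm high. Two fixed red samples (9-volt blocks, wide faces to the front; tops 64 mm above the table) stand on its 15 mm rear step, centres 68 mm along +x from this point, 19 mm to each side. Point: middle of the bare dark-grey footprint (a rectangle 17.5 mm along x by 26.5 mm along y) on the 3 mm thick floor, 3 mm above the table; x points to the samples, z up
- spot_aa (a point): AA tray: fixed white tray, 132 mm deep (x), 84 wide (y), lip 10 mm high. Two fixed red samples (AA four-packs; tops 66 mm above the table) stand on its 15 mm rear step, centres 68 mm along +x from this point, 19 mm to each side. Point: middle of the bare dark-grey footprint (a square 29 mm by 29 mm) on the 3 mm thick floor, 3 mm above the table; x points to the samples, z up
- blue_d_mid (a point): a blue D cell, same size as the red one, to be left alone. Point: its centre, 30.5 mm above its base
- blue_c_mid (a point): a blue C cell, same size as the red one, to be left alone. Point: its centre, 25 mm above its base
There are look-alikes about, which are no part of the job. What is shaped like the part that bears red_aa_mid but green, turquoise or yellow is not meant.

How it is judged:
By the outcome, as a careful person would: the job done as asked, in the order asked, and still so for the second after the job is handed in, with the robot touching nothing.
It also fails if it takes over 112 s, if anything falls off the work surface, if the arm or the gripper's body presses on something with over 40 N, if the wrist force passes 120 N, or if a joint passes its speed limit or range.

### The arm

A 7-joint arm with a two-finger parallel gripper is mounted at the origin on the work surface. World frame = base frame: x ahead of the robot, y to its left, z up, the work surface at z = 0. Lengths are in m, angles in rad, forces in N, time in s.
With the tool pointing down it reaches from about 0.4 to 0.85 m from the base axis. Payload 10.4 kg.
Tool frame: the origin (TCP) lies between the finger pads; the fingertips stand tcp_to_tips ahead of it and the grasp point (between the pads) lies 8 mm behind it (tcp_to_tips is the distance from the TCP to the fingertips, in m); z points along the fingers, y is the line along which they close (so a half turn about z gives the same grasp; the last joint's range is limited). The gripper opens to 85 mm and grips with 20 to 120 N. Pads are 22 mm wide; open, the fingers measure 114 mm over their backs; the gripper's body (76 mm by 85 mm) begins 54 mm behind the grasp point. The pads swing forward as they close: fully open they stand 13 mm farther back than shut.
Start: joints at [1.189, 0.332, -0.065, 1.46, 0.022, 1.35, -0.088], TCP at [0.219, -0.585, 0.242] pointing down, gripper open.
Joint ranges: [-2.6, 2.6], [-0.5, 2.12], [-1.47, 1.34], [0.16, 2.42], [-1.27, 4.41], [0.06, 2.06], [-2.6, 2.6]. Speed limits (rad/s): [2.22, 2.22, 2.79, 2.79, 3.14, 3.14, 3.14].

### API

Orientations are given as a unit quaternion [x, y, z, w].
In Python, from workcell import * gives the robot as it stands.
- The arm moves only by the tool apply_moves, never from a script. Its argument "rows" is a list of rows, each an object of numbers: "x", "y", "z": the shift along the tool's x, y, z in mm; "ax", "ay", "az": the turn, a rotation vector about the tool's x, y, z in degrees; "gripper": the closure, from 0 (fully open) to 1 (shut). A call has 1 to 5 rows; each row shifts and turns the commanded pose from where the row before left it, along the tool's axes as they then stand; what a row does not reach is not made up. A row lasts 1/12 s, in which the tool goes at most 41.7 mm and 7.16 degrees, less where a joint would pass 70% of its speed; a pose out of reach is approached as far as the arm can. A call with a gripper value outside its range is refused whole. The fingers move at their own pace and stop on an object; "newtons" is the grip in N (left out, the last holds). Time passes only in rows, so rows that do not move let the fingers close. It gives the time, the measured TCP pose, the force, the opening and the grip force at its end, in the units of the state.
- get_obs(): the state, without advancing time (a new reading comes with each control period).
- camera(name): name is "side" or "top" or "wrist"; returns a dict with "color" (480x640x3 uint8, red, green, blue), "fov_y" (degrees; the focal length in pixels is half the picture's height over the tangent of half this angle, whatever the lens; pixels are square), "cx", "cy" (the principal point, pixels), "rvec" (rotation vector, rad) and "tvec" (3), from world to camera coordinates, as OpenCV has them. Camera axes: x right, y down, z forward; pixel columns grow to the right and rows downward; lengths in m; the calibration is good to about 2 mm. A picture is of the moment at which its call begins. There is no depth.
- hand_in(): hands the job in; it is judged then, once.
The state is a dict: "clock": time; "joint_pos": joint angles; "joint_velocities": joint speeds; "tau": joint torques, N m; "position": TCP position; "ee_rot": TCP orientation; "ft_force": force on the tool from outside, world axes, zero at the start; "torque": the same for the moment, N m; "grip_width": opening from 0.0 (shut) to 1.0 (fully open); "grasp_force": force on a finger pad.
Only numpy, scipy, OpenCV 4.12 (cv2) and the standard library are available. Lean on these libraries where they do the work, as an engineer would, in place of code of your own. Each camera call takes 0.05 s, during which the arm holds its last target. There are 200 camera calls.

## Working session

There is one attempt and no reset: what is moved stays moved. The work goes in short steps, Python scripts to look and compute and a tool call to move; the robot and the scene stay as the last step left them, time stands still between calls to the robot, and variables do not carry over. Pictures are saved under pics/ and viewed, at most 14 in all, crops included, and the job is handed in when it is done.

Besides the shell and the picture viewer there is one more tool, called after ">>>" as a command line: name --argument value ..., lists and objects as JSON in quotes. apply_moves: Moves the arm, as the interface text tells. Its arguments: {"type":"object","properties":{"rows":{"type":"array","items":{"type":"object","properties":{"x":{"type":"number"},"y":{"type":"number"},"z":{"type":"number"},"ax":{"type":"number"},"ay":{"type":"number"},"az":{"type":"number"},"gripper":{"type":"number"}}}},"newtons":{"type":"number"}},"required":["rows"]}

```bash
ls; mkdir -p pics
python3 - <<'E'
from workcell import *
import cv2
o=get_obs();print({k:(np.round(v,3).tolist() if not isinstance(v,(int,float)) else v) for k,v in o.items()} if 'np' in globals() else o)
try: print(tcp_to_tips)
except Exception as e: print(e)
for n in ['top','side']:
    c=camera(n);cv2.imwrite(f'pics/{n}0.png',cv2.cvtColor(c['color'],cv2.COLOR_RGB2BGR));print(n,{k:v for k,v in c.items() if k!='color'})
E
```

```text
pics
{'clock': 0.0, 'joint_pos': array([ 1.1893906 ,  0.33288821, -0.06473304,  1.46095584,  0.02158877,
        1.34987814, -0.08850715]), 'joint_velocities': array([-0.00153187,  0.00042268,  0.00057858, -0.0005254 , -0.00089242,
       -0.00081694, -0.00087542]), 'tau': array([ 3.00017182e-04, -6.25442791e+01,  4.91532823e-02, -3.91599905e+01,
        1.60541298e-02,  9.90173430e-03, -4.90064360e-05]), 'position': array([ 0.21936356, -0.58485367,  0.24149886]), 'ee_rot': array([ 9.83946341e-01,  1.78463113e-01, -1.49695732e-04, -7.01407945e-04]), 'ft_force': array([-0.52804615, -0.05419793,  0.84717394]), 'torque': array([-0.0464933 , -0.00062768, -0.00069808]), 'grasp_force': 0.0, 'grip_width': 1.0036944333804383}
0.011
top {'fov_y': 56.920546521369594, 'cx': 322.10000603550657, 'cy': 233.47759329628886, 'rvec': array([ 2.12716186, -2.18830892,  0.10327989]), 'tvec': array([0.00854771, 0.50670372, 0.98384028])}
side {'fov_y': 49.15015299901339, 'cx': 317.8943720934043, 'cy': 239.50538042684937, 'rvec': array([ 0.67833593, -2.72662559,  1.01014668]), 'tvec': array([0.43723452, 0.21133924, 0.79893122])}
```

View pics/top0.png

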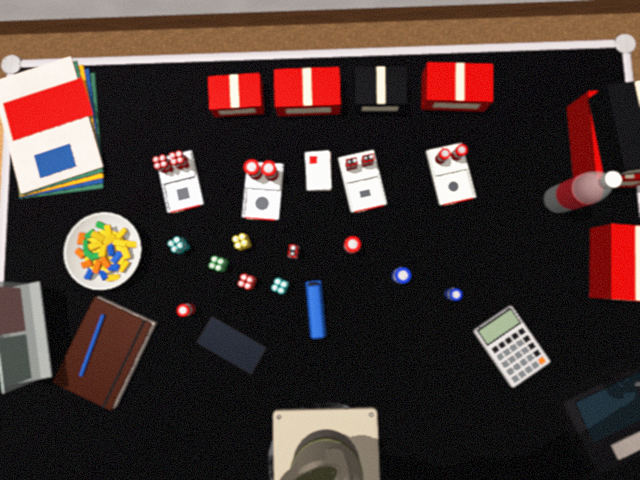

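View pics/side0.png

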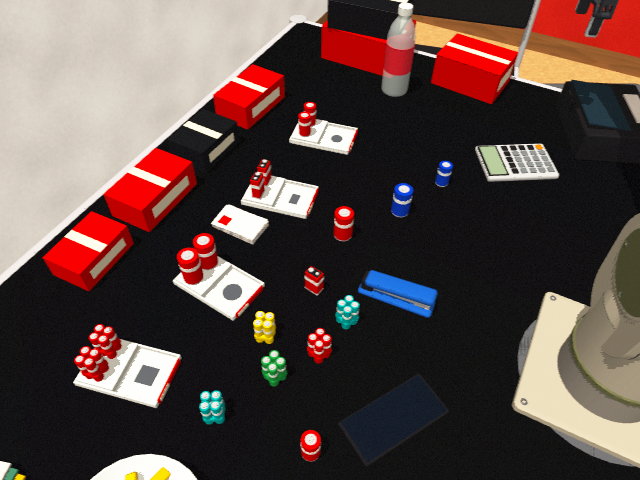

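Top view candidates:
- **Red D:** (352,244), larger than the C.
- **Red C:** (185,310).
- **Red 9V:** (293,251).
- **Red AA:** (246,281). Look-alikes are green (217,263), yellow (241,241) and turquoise (178,244) and (280,286).
- **Blue, to leave alone:** D (401,275), C (454,294).
- **Tray footprints:** AA (182,193), D (262,203), 9V (365,193), C (453,186). The red cells on the steps are fixed samples.

I'll check these in a close crop.

```bash
cat > h.py <<'E'
from workcell import *
import numpy as np, cv2
from scipy.spatial.transform import Rotation as R
def ray(c,u,v):
    f=240/np.tan(np.radians(c['fov_y']/2)); M=R.from_rotvec(c['rvec']).as_matrix()
    d=M.T@np.array([(u-c['cx'])/f,(v-c['cy'])/f,1]); return -M.T@c['tvec'],d
def p2w(c,u,v,z):
    o,d=ray(c,u,v); return o+d*(z-o[2])/d[2]
def proj(c,p):
    f=240/np.tan(np.radians(c['fov_y']/2)); q=R.from_rotvec(c['rvec']).apply(p)+c['tvec']
    return np.array([c['cx']+f*q[0]/q[2],c['cy']+f*q[1]/q[2]])
def yaw():
    m=R.from_quat(get_obs()['ee_rot']).as_matrix(); return np.degrees(np.arctan2(m[1,0],m[0,0]))
def go(p,yw=None):
    "tool-axis shift (mm) to TCP p, world yaw of tool x and az turn needed, tilt"
    o=get_obs(); m=R.from_quat(o['ee_rot']).as_matrix(); y=np.degrees(np.arctan2(m[1,0],m[0,0]))
    r=['pos',np.round(o['position']*1000,1),'yaw',round(y,1),'shift',np.round(m.T@(np.array(p)-o['position'])*1000,1)]
    if yw is not None: r+=['az',round(-(yw-y),1)]
    print(*r,'tilt',np.round(m[:2,2],4),'t',round(o['clock'],2))
def save(c,n,box=None,s=1):
    im=cv2.cvtColor(c['color'],cv2.COLOR_RGB2BGR)
    if box: im=im[box[1]:box[3],box[0]:box[2]]
    cv2.imwrite(f'pics/{n}.png',cv2.resize(im,None,fx=s,fy=s,interpolation=cv2.INTER_CUBIC))
E
python3 - <<'E'
from h import *
c=camera('top'); save(c,'topc',(140,135,500,330),2.2)
print('campos',ray(c,0,0)[0])
for n,(u,v),z in [('D',(352,244),.061),('C',(185,310),.05),('9',(293,251),.0485),('AA',(246,281),.05),('sAA',(182,193),.003),('sD',(262,203),.003),('s9',(365,193),.003),('sC',(453,186),.003),('bD',(401,275),.061),('bC',(454,294),.05)]: print(n,np.round(p2w(c,u,v,z),3))
w=camera('wrist'); print({k:v for k,v in w.items() if k!='color'})
m=R.from_quat(get_obs()['ee_rot']).as_matrix(); print('wcam in tool',m.T@(ray(w,0,0)[0]-get_obs()['position']), (R.from_rotvec(w['rvec']).as_matrix()@m).round(2).tolist())
E
```

```text
campos [ 0.39540287 -0.01883106  1.03347249]
D [ 0.478 -0.071  0.061]
C [0.344 0.301 0.05 ]
9 [0.467 0.06  0.048]
AA [0.403 0.165 0.05 ]
sAA [0.616 0.325 0.003]
sD [0.586 0.135 0.003]
s9 [ 0.603 -0.109  0.003]
sC [ 0.613 -0.317  0.003]
bD [ 0.407 -0.176  0.061]
bC [ 0.362 -0.291  0.05 ]
{'fov_y': 63.327801597014044, 'cx': 319.94094869969166, 'cy': 244.95246108208045, 'rvec': array([-2.40029164,  1.66206273,  0.21930396]), 'tvec': array([-0.62534448, -0.03227918,  0.37763624])}
wcam in tool [ 0.06661716  0.00075268 -0.13070683] [[0.0, 1.0, 0.0], [-0.97, 0.0, -0.26], [-0.26, -0.0, 0.97]]
```

View pics/topc.png

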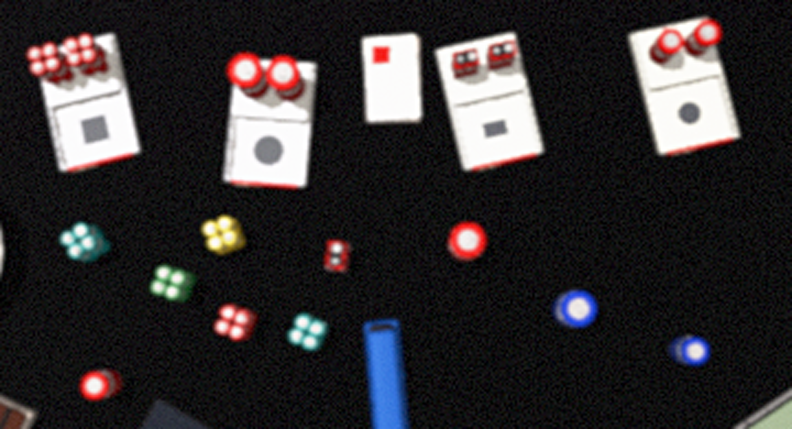

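The crop confirms it. The D (467,240) is wider than the C (95,384), the 9V at (337,255) has two snaps, and the red AA is at (235,322), between the green and turquoise packs. Next I'll do two near wrist surveys.

>>> apply_moves --rows '[{"az": 6.83}, {"az": 6.83}, {"az": 6.83}, {"x": 23, "y": -32}, {"x": 23, "y": -32}]'

```text
invalid input at $.rows[0]: expected keys x, y, z, ax, ay, az, gripper
```

>>> apply_moves --rows '[{"x": 23, "y": -32}, {"x": 23, "y": -32}, {"x": 23, "y": -32}, {"x": 23, "y": -32}, {"x": 23, "y": -32}]'

```text
invalid input at $.rows[0]: expected keys x, y, z, ax, ay, az, gripper
```

>>> apply_moves --rows '[{"x": 23, "y": -32}, {"x": 23, "y": -32}, {"x": 23, "y": -32}, {"x": 23, "y": -32}, {"x": 23, "y": -32}]'

```text
invalid input at $.rows[0]: expected keys x, y, z, ax, ay, az, gripper
```

>>> apply_moves --rows '[{}, {}, {}]'

```text
invalid input at $.rows[0]: expected keys x, y, z, ax, ay, az, gripper
```

Run:
```python
from h import *
c=camera('wrist'); save(c,'w1'); import pickle; pickle.dump((c,get_obs()),open('w1.pkl','wb')); go([.5,-.2,.25],0)
```

```text
pos [ 219.4 -585.1  242. ] yaw 20.6 shift [ 397.9 -262.    -7.9] az 20.6 tilt [-0.0002  0.0005] t 0.25
```

View pics/w1.png

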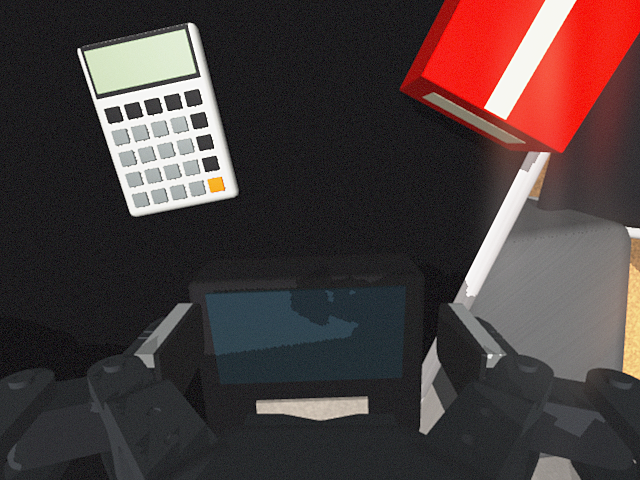

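The picture is from the start pose (calculator and card reader, no job items), because the moves were refused: every key is required. Repeating the moves with all keys.

>>> apply_moves --rows '[{"x": 0, "y": 0, "z": 0, "ax": 0, "ay": 0, "az": 6.83, "gripper": 0}, {"x": 0, "y": 0, "z": 0, "ax": 0, "ay": 0, "az": 6.83, "gripper": 0}, {"x": 0, "y": 0, "z": 0, "ax": 0, "ay": 0, "az": 6.83, "gripper": 0}, {"x": 23, "y": -32, "z": 0, "ax": 0, "ay": 0, "az": 0, "gripper": 0}, {"x": 23, "y": -32, "z": 0, "ax": 0, "ay": 0, "az": 0, "gripper": 0}]'

```text
clock: 0.67
position: [0.264, -0.5215, 0.2417]
ee_rot: [1.0, -0.002, -0.0, -0.0]
ft_force: [1.5, -0.3, -0.2]
grip_width: 1.001
grasp_force: 0.0
```

>>> apply_moves --rows '[{"x": 23, "y": -32, "z": 0, "ax": 0, "ay": 0, "az": 0, "gripper": 0}, {"x": 23, "y": -32, "z": 0, "ax": 0, "ay": 0, "az": 0, "gripper": 0}, {"x": 23, "y": -32, "z": 0, "ax": 0, "ay": 0, "az": 0, "gripper": 0}, {"x": 23, "y": -32, "z": 0, "ax": 0, "ay": 0, "az": 0, "gripper": 0}, {"x": 23, "y": -32, "z": 0, "ax": 0, "ay": 0, "az": 0, "gripper": 0}]'

```text
clock: 1.08
position: [0.381, -0.3593, 0.2425]
ee_rot: [1.0, 0.001, 0.0, 0.0]
ft_force: [1.0, -0.5, 0.7]
grip_width: 1.003
grasp_force: 0.0
```

>>> apply_moves --rows '[{"x": 23, "y": -32, "z": 0, "ax": 0, "ay": 0, "az": 0, "gripper": 0}, {"x": 23, "y": -32, "z": 0, "ax": 0, "ay": 0, "az": 0, "gripper": 0}, {"x": 23, "y": -32, "z": 0, "ax": 0, "ay": 0, "az": 0, "gripper": 0}, {"x": 23, "y": -32, "z": 0, "ax": 0, "ay": 0, "az": 0, "gripper": 0}, {"x": 0, "y": 0, "z": 0, "ax": 0, "ay": 0, "az": 0, "gripper": 0}]'

```text
clock: 1.5
position: [0.4763, -0.2248, 0.2426]
ee_rot: [1.0, 0.006, 0.001, -0.001]
ft_force: [1.3, 0.1, -0.0]
grip_width: 0.996
grasp_force: 0.0
```

Run:
```python
from h import *
go([.5,-.2,.25],0)
c=camera('wrist'); save(c,'w2'); import pickle; pickle.dump((c,get_obs()),open('w2.pkl','wb')); go([.5,-.2,.25],0)
```

```text
pos [ 476.3 -224.8  242.6] yaw 0.7 shift [ 24.  -24.6  -7.3] az 0.7 tilt [0.0022 0.0026] t 1.5
pos [ 474.3 -228.6  242.4] yaw 0.5 shift [ 25.9 -28.4  -7.5] az 0.5 tilt [0.0009 0.0011] t 1.55
```

View pics/w2.png

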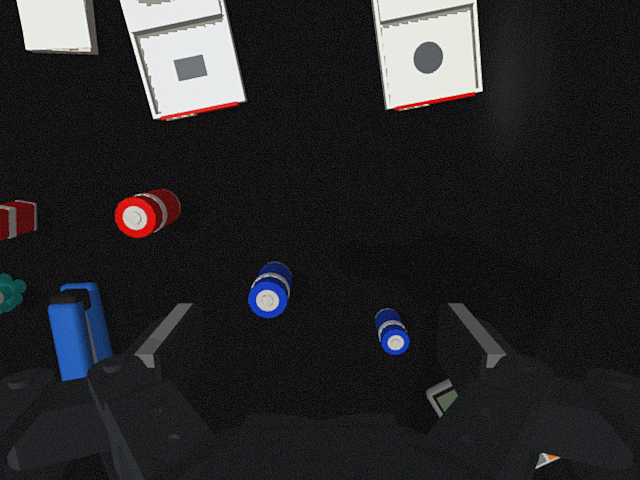

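Wrist view: 9V footprint at (191,68), C footprint at (428,57), red D nub at (138,218), blue cells at (267,298) and (396,342). Next, the left-hand survey.

>>> apply_moves --rows '[{"x": 0, "y": -40, "z": 0, "ax": 0, "ay": 0, "az": 0, "gripper": 0}, {"x": 0, "y": -40, "z": 0, "ax": 0, "ay": 0, "az": 0, "gripper": 0}, {"x": 0, "y": -40, "z": 0, "ax": 0, "ay": 0, "az": 0, "gripper": 0}, {"x": 0, "y": -40, "z": 0, "ax": 0, "ay": 0, "az": 0, "gripper": 0}, {"x": 0, "y": -40, "z": 0, "ax": 0, "ay": 0, "az": 0, "gripper": 0}]'

```text
clock: 1.97
position: [0.4713, -0.0322, 0.2424]
ee_rot: [1.0, -0.0, 0.0, 0.0]
ft_force: [1.6, 0.2, 0.2]
grip_width: 0.999
grasp_force: 0.0
```

>>> apply_moves --rows '[{"x": -15, "y": -38, "z": 0, "ax": 0, "ay": 0, "az": 0, "gripper": 0}, {"x": -15, "y": -38, "z": 0, "ax": 0, "ay": 0, "az": 0, "gripper": 0}, {"x": -15, "y": -38, "z": 0, "ax": 0, "ay": 0, "az": 0, "gripper": 0}, {"x": -15, "y": -38, "z": 0, "ax": 0, "ay": 0, "az": 0, "gripper": 0}, {"x": -15, "y": -38, "z": 0, "ax": 0, "ay": 0, "az": 0, "gripper": 0}]'

```text
clock: 2.38
position: [0.3958, 0.1577, 0.2424]
ee_rot: [1.0, -0.0, 0.0, 0.0]
ft_force: [1.1, 0.4, 0.2]
grip_width: 0.996
grasp_force: 0.0
```

>>> apply_moves --rows '[{"x": 0, "y": -20, "z": 0, "ax": 0, "ay": 0, "az": 0, "gripper": 0}, {"x": 0, "y": -10, "z": 0, "ax": 0, "ay": 0, "az": 0, "gripper": 0}, {"x": 0, "y": 0, "z": 0, "ax": 0, "ay": 0, "az": 0, "gripper": 0}, {"x": 0, "y": 0, "z": 0, "ax": 0, "ay": 0, "az": 0, "gripper": 0}]'

```text
clock: 2.72
position: [0.3968, 0.1862, 0.2422]
ee_rot: [1.0, 0.001, -0.0, 0.0]
ft_force: [0.1, -0.1, -0.1]
grip_width: 0.996
grasp_force: 0.0
```

Run:
```python
from h import *
go([.5,-.2,.25],0)
c=camera('wrist'); save(c,'w3'); import pickle; pickle.dump((c,get_obs()),open('w3.pkl','wb')); go([.5,-.2,.25],0)
```

```text
pos [396.8 186.2 242.2] yaw 0.1 shift [102.8 386.3  -7.7] az 0.1 tilt [-0.0002 -0.0003] t 2.72
pos [396.9 185.6 242.1] yaw -0.0 shift [103.2 385.6  -7.7] az -0.0 tilt [-0.0004 -0.0004] t 2.77
```

View pics/w3.png

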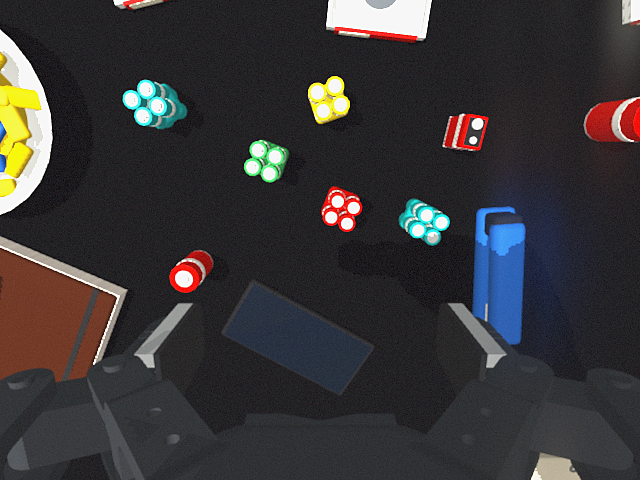

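Wrist view: red C nub at (183,278), 9V terminals at (477,125) and (473,141), red AA tops around (342,212), with green (266,161) and turquoise (424,221) beside it. Now extracting positions.

```bash
cat >> h.py <<'E'
def foot(c,box):
    "grey footprint on white tray inside box: centre world, minAreaRect yaw"
    x0,y0,x1,y1=box; g=cv2.GaussianBlur(cv2.cvtColor(c['color'],cv2.COLOR_RGB2GRAY),(3,3),0)[y0:y1,x0:x1]
    m=(g<160).astype(np.uint8); cs=cv2.findContours(m,cv2.RETR_LIST,cv2.CHAIN_APPROX_NONE)[0]
    k=[a for a in cs if 150<cv2.contourArea(a) and cv2.boundingRect(a)[0]>0 and cv2.boundingRect(a)[1]>0 and cv2.boundingRect(a)[0]+cv2.boundingRect(a)[2]<x1-x0 and cv2.boundingRect(a)[1]+cv2.boundingRect(a)[3]<y1-y0]
    for a in k:
        P=np.array([p2w(c,u+x0,v+y0,.003)[:2] for u,v in a[:,0]],np.float32)*1000
        M=cv2.moments(P.reshape(-1,1,2)); print('foot',round(M['m10']/M['m00'],1),round(M['m01']/M['m00'],1),'rect',np.round(cv2.minAreaRect(P)[1],1),round(cv2.minAreaRect(P)[2],1))
def ang(c,a,b,z):
    d=(p2w(c,*b,z)-p2w(c,*a,z))[:2]; return np.degrees(np.arctan2(d[1],d[0])),np.linalg.norm(d)*1000
E
python3 - <<'E'
from h import *; import pickle
c,o=pickle.load(open('w2.pkl','rb'))
for b in [(160,45,222,92),(400,30,460,86)]: foot(c,b)
print('front nine',ang(c,(243,101),(160,118),.01),'front C',ang(c,(477,95),(392,108),.01))
print('D',p2w(c,138,218,.062)*1000)
a=pickle.load(open('w2.pkl','rb'))[0]['color'];b=pickle.load(open('w3.pkl','rb'))[0]['color']
k=cv2.resize(a[180:250,100:190],None,fx=5,fy=5,interpolation=cv2.INTER_CUBIC)
l=cv2.resize(b[185:240,305:375],None,fx=5,fy=5,interpolation=cv2.INTER_CUBIC)
n=cv2.resize(b[100:160,435:500],None,fx=5,fy=5,interpolation=cv2.INTER_CUBIC)
q=cv2.resize(b[240:300,160:225],None,fx=5,fy=5,interpolation=cv2.INTER_CUBIC)
def row(*i):
    H=max(x.shape[0] for x in i); return np.hstack([cv2.copyMakeBorder(x,0,H-x.shape[0],0,0,cv2.BORDER_CONSTANT) for x in i])
r1,r2=row(k,n),row(l,q); print(k.shape,n.shape,l.shape,q.shape,r1.shape)
W=max(r1.shape[1],r2.shape[1]); r1=cv2.copyMakeBorder(r1,0,0,0,W-r1.shape[1],0); r2=cv2.copyMakeBorder(r2,0,0,0,W-r2.shape[1],0)
im=np.vstack([r1,r2]); s=min(1,600/im.shape[0]); print(im.shape,s)
cv2.imwrite('pics/mos.png',cv2.resize(cv2.cvtColor(im,4),None,fx=s,fy=s))
E
```

```text
foot 604.8 -108.7 rect [16.9 25.9] 11.4
foot 615.4 -317.0 rect [24.5 24.8] 45.5
front nine (np.float64(101.50400549734607), np.float64(76.04128298206444)) front C (np.float64(98.98816084769408), np.float64(74.69922775622561))
D [481.16003167 -76.41135768  62.        ]
(350, 450, 3) (300, 325, 3) (275, 350, 3) (300, 325, 3) (350, 775, 3)
(650, 775, 3) 0.9230769230769231
```

View pics/mos.png

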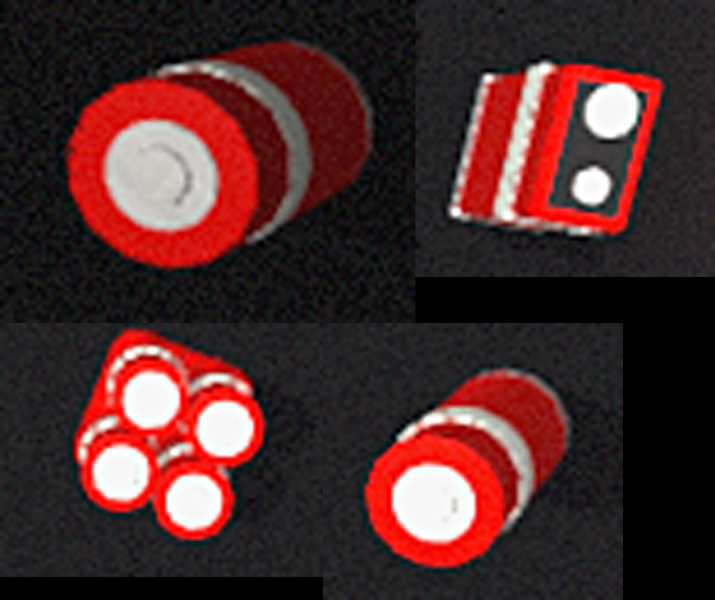

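Mosaic: D cap centre at full-image (135.1,217.7), 9V top centre at (474.1,132), AA top centre at (342.4,212.5), C cap centre at (184.3,278.4).

Run:
```python
from h import *; import pickle
c2,o=pickle.load(open('w2.pkl','rb')); c3,o3=pickle.load(open('w3.pkl','rb'))
r=lambda p:np.round(p*1000,1)
print('D',r(p2w(c2,135.1,217.7,.060)),'9',r(p2w(c3,474.1,132,.0475)),'AA',r(p2w(c3,342.4,212.5,.050)),'C',r(p2w(c3,184.3,278.4,.049)))
t=lambda u,v,ox,oy,bx,by:((u-ox)/4.615+bx,(v-oy)/4.615+by)
N=lambda u,v:t(u,v,415.4,0,435,100); A=lambda u,v:t(u,v,0,323,305,185)
print('9 long',ang(c3,N(565,65),N(525,212),.0485),ang(c3,N(662,80),N(628,232),.0485),ang(c3,N(611,110),N(592,186),.0485))
print('AA',ang(c3,A(152,400),A(224,427),.05),ang(c3,A(121,473),A(193,500),.05),ang(c3,A(152,400),A(121,473),.05),ang(c3,A(224,427),A(193,500),.05))
print('blues',r(p2w(c2,267,299,.06)),r(p2w(c2,396,343,.049)))
print('green/turq/yel',r(p2w(c3,266,161,.05)),r(p2w(c3,424,221,.05)),r(p2w(c3,329,100,.05)),'turq2',r(p2w(c3,150,103,.05)))
print('D->wcam',proj(c2,np.array([.481,-.073,.06])))
go([.478,-.073,.1],0)
```

```text
D [481.  -73.1  60. ] 9 [470.8  62.1  47.5] AA [405.5 167.   50. ] C [346.3 305.5  49. ]
9 long (np.float64(169.41131416541737), np.float64(24.883461032124686)) (np.float64(173.06926109743483), np.float64(25.598645694284336)) (np.float64(171.16420732113934), np.float64(12.829667750200855))
AA (np.float64(-110.47500178373446), np.float64(14.02308243162355)) (np.float64(-110.70674274541597), np.float64(14.17160886440766)) (np.float64(157.7758500290793), np.float64(14.49684849625118)) (np.float64(158.36688115069524), np.float64(14.550384830335084))
blues [ 410.9 -179.6   60. ] [ 364.2 -296.3   49. ]
green/turq/yel [447.8 229.8  50. ] [398.4  97.9  50. ] [494.5 179.   50. ] turq2 [492.1 319.1  50. ]
D->wcam [134.96866189 217.67838068]
pos [396.9 185.6 242.1] yaw -0.0 shift [ 81.2 258.6 142.2] az -0.0 tilt [-0.0004 -0.0004] t 2.77
```

>>> apply_moves --rows '[{"x": 28, "y": 0, "z": 0, "ax": 0, "ay": 0, "az": 0, "gripper": 0}, {"x": 28, "y": 0, "z": 0, "ax": 0, "ay": 0, "az": 0, "gripper": 0}, {"x": 28, "y": 0, "z": 0, "ax": 0, "ay": 0, "az": 0, "gripper": 0}, {"x": 0, "y": 0, "z": 0, "ax": 0, "ay": 0, "az": 0, "gripper": 0}, {"x": 0, "y": 0, "z": 0, "ax": 0, "ay": 0, "az": 0, "gripper": 0}]'

```text
clock: 3.18
position: [0.4816, 0.1851, 0.2413]
ee_rot: [1.0, -0.001, -0.001, -0.0]
ft_force: [-0.7, -0.1, 0.0]
grip_width: 1.001
grasp_force: 0.0
```

Run:
```python
from h import *; import pickle
c=camera('wrist'); save(c,'w4'); pickle.dump((c,get_obs()),open('w4.pkl','wb')); go([.481,-.073,.12],0)
for p in ([.586,.135,.003],[.616,.325,.003]): 
    u=proj(c,np.array(p)); print(u); b=[int(u[0]-34),int(max(u[1]-34,0)),int(u[0]+34),int(u[1]+34)]; foot(c,b)
```

```text
pos [480.7 185.8 241.7] yaw -0.0 shift [  0.7 258.8 121.7] az -0.0 tilt [-0.0017 -0.    ] t 3.23
[375.93026491  96.58766897]
foot 588.7 135.5 rect [33.  32.5] 89.9
[158.9739486   60.27417599]
foot 617.0 323.1 rect [28.6 28.4] 12.6
```

View pics/w4.png

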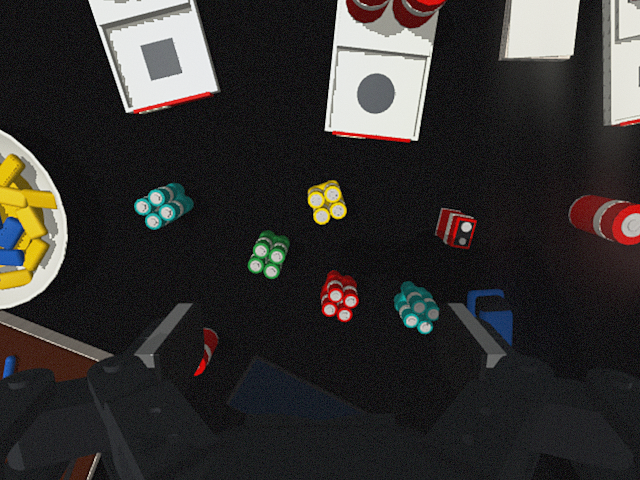

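Wrist view: D footprint at (376,94) and AA footprint at (161,60), both clean fits. Moving to the red D.

>>> apply_moves --rows '[{"x": 0, "y": 37, "z": 13, "ax": 0, "ay": 0, "az": 0, "gripper": 0}, {"x": 0, "y": 37, "z": 13, "ax": 0, "ay": 0, "az": 0, "gripper": 0}, {"x": 0, "y": 37, "z": 13, "ax": 0, "ay": 0, "az": 0, "gripper": 0}, {"x": 0, "y": 37, "z": 13, "ax": 0, "ay": 0, "az": 0, "gripper": 0}, {"x": 0, "y": 37, "z": 13, "ax": 0, "ay": 0, "az": 0, "gripper": 0}]'

```text
clock: 3.65
position: [0.4797, -0.0001, 0.1773]
ee_rot: [1.0, 0.0, 0.001, 0.001]
ft_force: [1.5, 0.1, -0.0]
grip_width: 1.003
grasp_force: 0.0
```

>>> apply_moves --rows '[{"x": 0, "y": 37, "z": 13, "ax": 0, "ay": 0, "az": 0, "gripper": 0}, {"x": 0, "y": 37, "z": 13, "ax": 0, "ay": 0, "az": 0, "gripper": 0}, {"x": 0, "y": 0, "z": 10, "ax": 0, "ay": 0, "az": 0, "gripper": 0}, {"x": 0, "y": 0, "z": 0, "ax": 0, "ay": 0, "az": 0, "gripper": 0}, {"x": 0, "y": 0, "z": 0, "ax": 0, "ay": 0, "az": 0, "gripper": 0}]'

```text
clock: 4.07
position: [0.4802, -0.0715, 0.1416]
ee_rot: [1.0, 0.0, -0.0, -0.0]
ft_force: [0.5, 0.4, -0.2]
grip_width: 1.001
grasp_force: 0.0
```

Run:
```python
from h import *; import pickle
c=camera('wrist'); save(c,'w5',(200,150,440,350),3); go([.481,-.073,.028],0); print(proj(c,np.array([.481,-.0731,.06])))
```

```text
pos [480.8 -70.9 142.1] yaw 0.1 shift [1.000e-01 2.100e+00 1.141e+02] az 0.1 tilt [ 0.0008 -0.0001] t 4.12
[322.19835614 260.58048248]
```

View pics/w5.png

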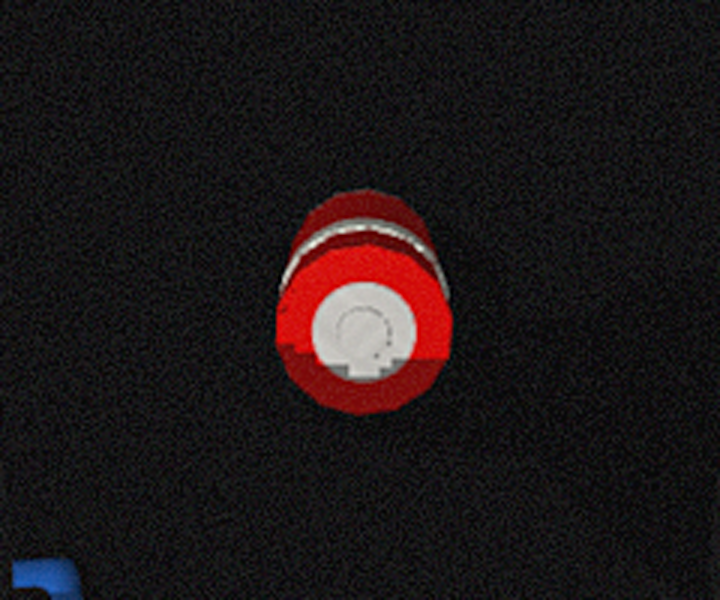

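The crop shows the D cap centre at full-image (321.3,259.7), within 1 px of the prediction. Descending and grasping.

>>> apply_moves --rows '[{"x": 0, "y": 2, "z": 36, "ax": 0, "ay": 0, "az": 0, "gripper": 0}, {"x": 0, "y": 0, "z": 36, "ax": 0, "ay": 0, "az": 0, "gripper": 0}, {"x": 0, "y": 0, "z": 30, "ax": 0, "ay": 0, "az": 0, "gripper": 0}, {"x": 0, "y": 0, "z": 12, "ax": 0, "ay": 0, "az": 0, "gripper": 0}, {"x": 0, "y": 0, "z": 0, "ax": 0, "ay": 0, "az": 0, "gripper": 0}]'

```text
clock: 4.53
position: [0.4796, -0.0725, 0.0259]
ee_rot: [1.0, 0.002, -0.002, -0.001]
ft_force: [-0.3, -0.0, 0.4]
grip_width: 1.002
grasp_force: 0.0
```

>>> apply_moves --newtons 40 --rows '[{"x": 0, "y": 0, "z": 0, "ax": 0, "ay": 0, "az": 0, "gripper": 0.5}, {"x": 0, "y": 0, "z": 0, "ax": 0, "ay": 0, "az": 0, "gripper": 0.8}, {"x": 0, "y": 0, "z": 0, "ax": 0, "ay": 0, "az": 0, "gripper": 1}, {"x": 0, "y": 0, "z": 0, "ax": 0, "ay": 0, "az": 0, "gripper": 1}, {"x": 0, "y": 0, "z": 0, "ax": 0, "ay": 0, "az": 0, "gripper": 1}]'

```text
clock: 4.95
position: [0.4818, -0.0741, 0.0288]
ee_rot: [1.0, 0.001, 0.001, 0.0]
ft_force: [-1.5, 0.1, 8.8]
grip_width: 0.39
grasp_force: 38.9
```

>>> apply_moves --rows '[{"x": 0, "y": 0, "z": 0, "ax": 0, "ay": 0, "az": 0, "gripper": 1}, {"x": 0, "y": 0, "z": 0, "ax": 0, "ay": 0, "az": 0, "gripper": 1}, {"x": 0, "y": 0, "z": 0, "ax": 0, "ay": 0, "az": 0, "gripper": 1}]'

```text
clock: 5.2
position: [0.4819, -0.0741, 0.0288]
ee_rot: [1.0, 0.001, 0.001, 0.0]
ft_force: [-1.8, 1.0, 9.2]
grip_width: 0.389
grasp_force: 38.9
```

Run:
```python
from h import *
go([.5887,.1355,.15],0)
```

```text
pos [481.9 -74.1  28.8] yaw 0.1 shift [ 107.3 -209.4 -121.2] az 0.1 tilt [ 0.0021 -0.0008] t 5.2
```

>>> apply_moves --rows '[{"x": 0, "y": 0, "z": -20, "ax": 0, "ay": 0, "az": 0, "gripper": 1}, {"x": 0, "y": 0, "z": -35, "ax": 0, "ay": 0, "az": 0, "gripper": 1}, {"x": 0, "y": 0, "z": -35, "ax": 0, "ay": 0, "az": 0, "gripper": 1}, {"x": 10, "y": -20, "z": 0, "ax": 0, "ay": 0, "az": 0, "gripper": 1}, {"x": 18, "y": -35, "z": 0, "ax": 0, "ay": 0, "az": 0, "gripper": 1}]'

```text
clock: 5.62
position: [0.5097, -0.0228, 0.12]
ee_rot: [1.0, -0.003, 0.002, 0.002]
ft_force: [1.6, -1.0, -1.9]
grip_width: 0.387
grasp_force: 40.0
```

>>> apply_moves --rows '[{"x": 18, "y": -35, "z": 0, "ax": 0, "ay": 0, "az": 0, "gripper": 1}, {"x": 18, "y": -35, "z": 0, "ax": 0, "ay": 0, "az": 0, "gripper": 1}, {"x": 18, "y": -35, "z": 0, "ax": 0, "ay": 0, "az": 0, "gripper": 1}, {"x": 18, "y": -35, "z": 0, "ax": 0, "ay": 0, "az": 0, "gripper": 1}, {"x": 8, "y": -14, "z": 0, "ax": 0, "ay": 0, "az": 0, "gripper": 1}]'

```text
clock: 6.03
position: [0.5894, 0.1412, 0.118]
ee_rot: [1.0, 0.003, 0.001, -0.002]
ft_force: [-0.7, 0.7, -1.0]
grip_width: 0.384
grasp_force: 40.1
```

>>> apply_moves --rows '[{"x": 0, "y": 0, "z": 0, "ax": 0, "ay": 0, "az": 0, "gripper": 1}, {"x": 0, "y": 0, "z": 0, "ax": 0, "ay": 0, "az": 0, "gripper": 1}, {"x": 0, "y": 0, "z": 0, "ax": 0, "ay": 0, "az": 0, "gripper": 1}]'

```text
clock: 6.28
position: [0.5885, 0.1341, 0.1173]
ee_rot: [1.0, 0.0, -0.0, 0.0]
ft_force: [-0.0, -0.8, -0.3]
grip_width: 0.393
grasp_force: 40.2
```

Run:
```python
from h import *
go([.5896,.1355,.033],0); print(get_obs()['grip_width'],get_obs()['grasp_force'])
c=camera('wrist'); save(c,'w6',(180,100,460,310),2.8); print(proj(c,np.array([.5887,.1355,.003])))
```

```text
pos [588.5 134.1 117.3] yaw 0.0 shift [ 1.1 -1.4 84.3] az 0.0 tilt [-0.0003 -0.0009] t 6.28
0.3925185908372001 40.15585899353027
[317.2454684  246.57920376]
```

View pics/w6.png

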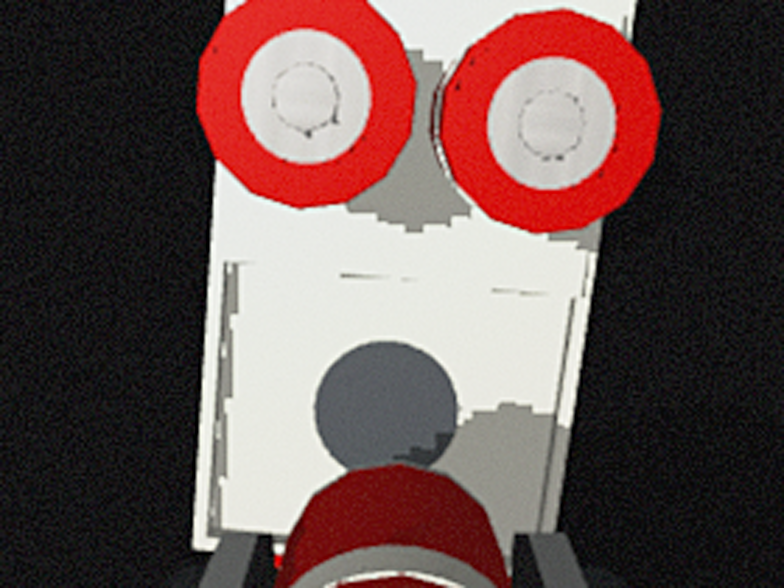

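The crop shows the footprint disc at full-image (317.9,246.4), which matches the model. Lowering.

>>> apply_moves --rows '[{"x": 1.1, "y": -1.4, "z": 25, "ax": 0, "ay": 0, "az": 0, "gripper": 1}, {"x": 0, "y": 0, "z": 30, "ax": 0, "ay": 0, "az": 0, "gripper": 1}, {"x": 0, "y": 0, "z": 18, "ax": 0, "ay": 0, "az": 0, "gripper": 1}, {"x": 0, "y": 0, "z": 8, "ax": 0, "ay": 0, "az": 0, "gripper": 1}, {"x": 0, "y": 0, "z": 2, "ax": 0, "ay": 0, "az": 0, "gripper": 1}]'

```text
clock: 6.75
position: [0.5889, 0.1351, 0.033]
ee_rot: [1.0, -0.0, -0.001, 0.001]
ft_force: [0.1, -0.8, -0.1]
grip_width: 0.391
grasp_force: 40.2
```

>>> apply_moves --rows '[{"x": 0, "y": 0, "z": 0.5, "ax": 0, "ay": 0, "az": 0, "gripper": 1}, {"x": 0, "y": 0, "z": 0.5, "ax": 0, "ay": 0, "az": 0, "gripper": 1}, {"x": 0, "y": 0, "z": 0, "ax": 0, "ay": 0, "az": 0, "gripper": 1}, {"x": 0, "y": 0, "z": 0, "ax": 0, "ay": 0, "az": 0, "gripper": 1}]'

```text
clock: 7.08
position: [0.5904, 0.1367, 0.0345]
ee_rot: [1.0, 0.0, 0.001, -0.0]
ft_force: [-0.2, 0.3, -1.5]
grip_width: 0.389
grasp_force: 40.2
```

Run:
```python
from h import *
go([.5896,.1355,.0318],0); print(get_obs()['ft_force'])
```

```text
pos [590.4 136.7  34.5] yaw 0.1 shift [-0.8  1.2  2.7] az 0.1 tilt [0.0018 0.0001] t 7.08
[-0.15756369  0.29715113 -1.53540592]
```

>>> apply_moves --rows '[{"x": -0.8, "y": 1.2, "z": 1, "ax": 0, "ay": 0, "az": 0, "gripper": 1}, {"x": 0, "y": 0, "z": 1, "ax": 0, "ay": 0, "az": 0, "gripper": 1}, {"x": 0, "y": 0, "z": 0.5, "ax": 0, "ay": 0, "az": 0, "gripper": 1}, {"x": 0, "y": 0, "z": 0, "ax": 0, "ay": 0, "az": 0, "gripper": 1}, {"x": 0, "y": 0, "z": 0, "ax": 0, "ay": 0, "az": 0, "gripper": 1}]'

```text
clock: 7.5
position: [0.5892, 0.1352, 0.0319]
ee_rot: [1.0, 0.001, 0.0, 0.0]
ft_force: [-4.3, -2.6, 8.7]
grip_width: 0.389
grasp_force: 41.3
```

Run:
```python
from h import *
go([.5896,.1355,.0318],0); print(get_obs()['ft_force'])
```

```text
pos [589.2 135.2  31.9] yaw 0.1 shift [ 0.4 -0.3  0.1] az 0.1 tilt [ 0.0007 -0.0007] t 7.5
[-4.32657319 -2.57159829  8.68432895]
```

>>> apply_moves --rows '[{"x": 0, "y": 0, "z": 0, "ax": 0, "ay": 0, "az": 0, "gripper": 0.5}, {"x": 0, "y": 0, "z": 0, "ax": 0, "ay": 0, "az": 0, "gripper": 0.4}, {"x": 0, "y": 0, "z": 0, "ax": 0, "ay": 0, "az": 0, "gripper": 0.25}, {"x": 0, "y": 0, "z": 0, "ax": 0, "ay": 0, "az": 0, "gripper": 0.25}, {"x": 0, "y": 0, "z": -10, "ax": 0, "ay": 0, "az": 0, "gripper": 0.25}]'

```text
clock: 7.92
position: [0.5877, 0.135, 0.0393]
ee_rot: [1.0, 0.001, -0.002, 0.0]
ft_force: [-0.0, -0.6, -0.9]
grip_width: 0.751
grasp_force: 0.0
```

>>> apply_moves --rows '[{"x": 0, "y": 0, "z": -35, "ax": 0, "ay": 0, "az": 0, "gripper": 0}, {"x": 0, "y": 0, "z": -35, "ax": 0, "ay": 0, "az": 0, "gripper": 0}, {"x": -30, "y": -20, "z": -20, "ax": 0, "ay": 0, "az": 0, "gripper": 0}, {"x": -35, "y": -20, "z": 0, "ax": 0, "ay": 0, "az": 0, "gripper": 0}, {"x": 0, "y": 0, "z": 0, "ax": 0, "ay": 0, "az": 0, "gripper": 0}]'

```text
clock: 8.33
position: [0.5188, 0.181, 0.1329]
ee_rot: [1.0, 0.004, 0.0, -0.001]
ft_force: [-0.4, 0.4, -0.5]
grip_width: 0.999
grasp_force: 0.0
```

>>> apply_moves --rows '[{"x": 0, "y": 0, "z": 0, "ax": 0, "ay": 0, "az": 0, "gripper": 0}, {"x": 0, "y": 0, "z": 0, "ax": 0, "ay": 0, "az": 0, "gripper": 0}]'

```text
clock: 8.5
position: [0.5242, 0.1751, 0.1314]
ee_rot: [1.0, 0.001, 0.001, 0.0]
ft_force: [0.5, -0.4, 0.0]
grip_width: 1.002
grasp_force: 0.0
```

Run:
```python
from h import *
go([.3463,.3055,.1],0)
c=camera('wrist'); 
im=c['color'].astype(int); m=((im[...,0]>90)&(im[...,1]<70)).astype(np.uint8)
u=proj(c,np.array([.5887,.1355,.062])); print(u); save(c,'w7',(int(u[0])-60,max(0,int(u[1])-60),int(u[0])+60,int(u[1])+60),4)
import pickle; pickle.dump((c,0),open('w7.pkl','wb'))
```

```text
pos [524.2 175.1 131.4] yaw 0.1 shift [-177.8 -130.7   31.2] az 0.1 tilt [ 0.0011 -0.0005] t 8.5
[398.79973834 146.14617423]
```

View pics/w7.png

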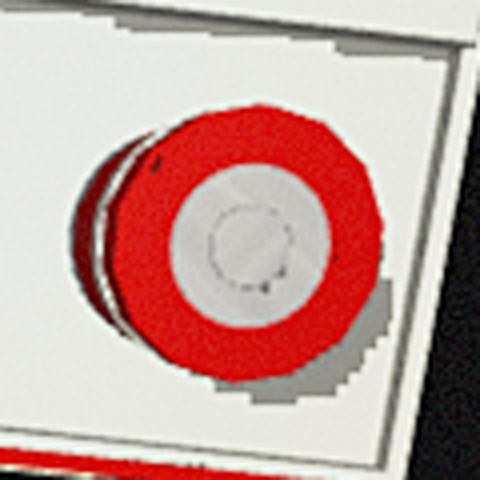

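The D stands upright on its footprint: cap centre at (399.5,146.9) against (398.8,146.1) predicted, under 1 mm off. Next is the C, so I'm checking the room for the fingers beside the notebook and the dark pad.

Run:
```python
from h import *; import pickle
c=pickle.load(open('w3.pkl','rb'))[0]
for n,u,z in [('nb',(127,291),.015),('nb2',(95,365),.015),('pad',(252,283),.008),('pad2',(222,332),.008)]: print(n,np.round(p2w(c,*u,z)*1000))
go([.3463,.3055,.13],-30)
```

```text
nb [321. 376.  15.]
nb2 [239. 419.  15.]
pad [327. 254.   8.]
pad2 [273. 287.   8.]
pos [524.5 174.7 131.1] yaw 0.0 shift [-178.2 -130.9    1. ] az 30.0 tilt [ 0.0007 -0.0004] t 8.55
```

>>> apply_moves --rows '[{"x": -30, "y": -22, "z": 0, "ax": 0, "ay": 0, "az": 0, "gripper": 0.3}, {"x": -30, "y": -22, "z": 0, "ax": 0, "ay": 0, "az": 0, "gripper": 0.3}, {"x": -30, "y": -22, "z": 0, "ax": 0, "ay": 0, "az": 0, "gripper": 0.3}, {"x": -30, "y": -22, "z": 0, "ax": 0, "ay": 0, "az": 0, "gripper": 0.3}, {"x": -30, "y": -22, "z": 0, "ax": 0, "ay": 0, "az": 0, "gripper": 0.3}]'

```text
clock: 8.97
position: [0.3732, 0.2855, 0.1308]
ee_rot: [1.0, -0.0, -0.0, -0.0]
ft_force: [0.3, 1.1, -0.4]
grip_width: 0.703
grasp_force: 0.0
```

>>> apply_moves --rows '[{"x": -28, "y": -21, "z": 0, "ax": 0, "ay": 0, "az": 0, "gripper": 0.3}, {"x": 0, "y": 0, "z": 0, "ax": 0, "ay": 0, "az": 0, "gripper": 0.3}, {"x": 0, "y": 0, "z": 0, "ax": 0, "ay": 0, "az": 0, "gripper": 0.3}, {"x": 0, "y": 0, "z": 0, "ax": 0, "ay": 0, "az": 0, "gripper": 0.3}]'

```text
clock: 9.3
position: [0.3468, 0.3057, 0.1308]
ee_rot: [1.0, 0.0, 0.0, -0.0]
ft_force: [0.8, -0.3, 0.4]
grip_width: 0.705
grasp_force: 0.0
```

```bash
cat >> h.py <<'E'
def nub(c,p,r=22):
    "white top centre near predicted p -> world at p.z"
    u=proj(c,np.array(p)); x,y=int(u[0])-r,int(u[1])-r; im=c['color'][y:y+2*r,x:x+2*r]
    m=(im.min(2)>120).astype(np.uint8); n,l,s,ce=cv2.connectedComponentsWithStats(m)
    for i in range(1,n):
        if s[i,4]>30: print('pred',u.round(1),'got',(ce[i]+[x,y]).round(1),s[i].tolist(),'world',np.round(p2w(c,*(ce[i]+[x,y]),p[2])*1000,1))
E
python3 - <<'E'
from h import *
go([.3463,.3055,.022],0); c=camera('wrist'); nub(c,[.3463,.3055,.05]); go([.3463,.3055,.022],0); print(get_obs()['grip_width'])
E
```

```text
pos [346.8 305.7 130.8] yaw 0.0 shift [ -0.5   0.2 108.8] az 0.0 tilt [0. 0.] t 9.3
pred [319.7 263.3] got [299.8 246. ] [0, 0, 9, 14, 39] world [356.5 316.7  50. ]
pred [319.7 263.3] got [318.1 263. ] [8, 10, 27, 25, 540] world [346.5 306.4  50. ]
pos [347.  305.3 130.7] yaw -0.1 shift [ -0.7  -0.2 108.7] az -0.1 tilt [-0.0002 -0.    ] t 9.35
0.7028831315549303
```

>>> apply_moves --rows '[{"x": -0.5, "y": -0.5, "z": 34, "ax": 0, "ay": 0, "az": 0, "gripper": 0.3}, {"x": 0, "y": 0, "z": 36, "ax": 0, "ay": 0, "az": 0, "gripper": 0.3}, {"x": 0, "y": 0, "z": 27, "ax": 0, "ay": 0, "az": 0, "gripper": 0.3}, {"x": 0, "y": 0, "z": 11, "ax": 0, "ay": 0, "az": 0, "gripper": 0.3}, {"x": 0, "y": 0, "z": 0, "ax": 0, "ay": 0, "az": 0, "gripper": 0.3}]'

```text
clock: 9.77
position: [0.3448, 0.3045, 0.02]
ee_rot: [1.0, -0.0, -0.002, 0.002]
ft_force: [0.3, -0.2, 1.1]
grip_width: 0.699
grasp_force: 0.0
```

>>> apply_moves --newtons 40 --rows '[{"x": 0, "y": 0, "z": 0, "ax": 0, "ay": 0, "az": 0, "gripper": 0.5}, {"x": 0, "y": 0, "z": 0, "ax": 0, "ay": 0, "az": 0, "gripper": 0.7}, {"x": 0, "y": 0, "z": 0, "ax": 0, "ay": 0, "az": 0, "gripper": 0.9}, {"x": 0, "y": 0, "z": 0, "ax": 0, "ay": 0, "az": 0, "gripper": 1}, {"x": 0, "y": 0, "z": 0, "ax": 0, "ay": 0, "az": 0, "gripper": 1}]'

```text
clock: 10.18
position: [0.3464, 0.307, 0.024]
ee_rot: [1.0, 0.0, 0.001, -0.001]
ft_force: [0.0, -0.0, 7.1]
grip_width: 0.296
grasp_force: 39.1
```

>>> apply_moves --rows '[{"x": 0, "y": 0, "z": 0, "ax": 0, "ay": 0, "az": 0, "gripper": 1}, {"x": 0, "y": 0, "z": 0, "ax": 0, "ay": 0, "az": 0, "gripper": 1}, {"x": 0, "y": 0, "z": 0, "ax": 0, "ay": 0, "az": 0, "gripper": 1}]'

```text
clock: 10.43
position: [0.3464, 0.307, 0.024]
ee_rot: [1.0, 0.0, 0.001, -0.001]
ft_force: [0.4, -1.2, 7.6]
grip_width: 0.297
grasp_force: 39.1
```

Run:
```python
from h import *
go([.6154,-.3170,.15],0)
```

```text
pos [346.4 307.   24. ] yaw 0.0 shift [ 269.   624.1 -126. ] az 0.0 tilt [0.0023 0.0011] t 10.43
```

>>> apply_moves --rows '[{"x": 0, "y": 0, "z": -20, "ax": 0, "ay": 0, "az": 0, "gripper": 1}, {"x": 0, "y": 0, "z": -36, "ax": 0, "ay": 0, "az": 0, "gripper": 1}, {"x": 0, "y": 0, "z": -36, "ax": 0, "ay": 0, "az": 0, "gripper": 1}, {"x": 8, "y": 18, "z": -10, "ax": 0, "ay": 0, "az": 0, "gripper": 1}, {"x": 15, "y": 35, "z": 0, "ax": 0, "ay": 0, "az": 0, "gripper": 1}]'

```text
clock: 10.85
position: [0.3689, 0.2577, 0.1289]
ee_rot: [1.0, 0.004, 0.003, -0.002]
ft_force: [1.5, 0.5, -1.7]
grip_width: 0.294
grasp_force: 39.4
```

>>> apply_moves --rows '[{"x": 15, "y": 35, "z": 0, "ax": 0, "ay": 0, "az": 0, "gripper": 1}, {"x": 15, "y": 35, "z": 0, "ax": 0, "ay": 0, "az": 0, "gripper": 1}, {"x": 15, "y": 35, "z": 0, "ax": 0, "ay": 0, "az": 0, "gripper": 1}, {"x": 15, "y": 35, "z": 0, "ax": 0, "ay": 0, "az": 0, "gripper": 1}, {"x": 15, "y": 35, "z": 0, "ax": 0, "ay": 0, "az": 0, "gripper": 1}]'

```text
clock: 11.27
position: [0.4441, 0.0767, 0.1255]
ee_rot: [1.0, 0.0, 0.001, 0.0]
ft_force: [0.5, 1.0, -0.1]
grip_width: 0.295
grasp_force: 39.4
```

>>> apply_moves --rows '[{"x": 15, "y": 35, "z": 0, "ax": 0, "ay": 0, "az": 0, "gripper": 1}, {"x": 15, "y": 35, "z": 0, "ax": 0, "ay": 0, "az": 0, "gripper": 1}, {"x": 15, "y": 35, "z": 0, "ax": 0, "ay": 0, "az": 0, "gripper": 1}, {"x": 15, "y": 35, "z": 0, "ax": 0, "ay": 0, "az": 0, "gripper": 1}, {"x": 15, "y": 35, "z": 0, "ax": 0, "ay": 0, "az": 0, "gripper": 1}]'

```text
clock: 11.68
position: [0.5192, -0.0984, 0.1255]
ee_rot: [1.0, 0.0, 0.001, 0.0]
ft_force: [0.6, 0.2, 0.5]
grip_width: 0.292
grasp_force: 39.4
```

>>> apply_moves --rows '[{"x": 15, "y": 35, "z": 0, "ax": 0, "ay": 0, "az": 0, "gripper": 1}, {"x": 15, "y": 35, "z": 0, "ax": 0, "ay": 0, "az": 0, "gripper": 1}, {"x": 15, "y": 35, "z": 0, "ax": 0, "ay": 0, "az": 0, "gripper": 1}, {"x": 15, "y": 35, "z": 0, "ax": 0, "ay": 0, "az": 0, "gripper": 1}, {"x": 15, "y": 35, "z": 0, "ax": 0, "ay": 0, "az": 0, "gripper": 1}]'

```text
clock: 12.1
position: [0.5943, -0.2732, 0.1253]
ee_rot: [1.0, 0.0, 0.0, 0.0]
ft_force: [0.6, 0.5, -0.3]
grip_width: 0.295
grasp_force: 39.4
```

>>> apply_moves --rows '[{"x": 15, "y": 34, "z": 0, "ax": 0, "ay": 0, "az": 0, "gripper": 1}, {"x": 6, "y": 12, "z": 0, "ax": 0, "ay": 0, "az": 0, "gripper": 1}, {"x": 0, "y": 0, "z": 0, "ax": 0, "ay": 0, "az": 0, "gripper": 1}, {"x": 0, "y": 0, "z": 0, "ax": 0, "ay": 0, "az": 0, "gripper": 1}, {"x": 0, "y": 0, "z": 0, "ax": 0, "ay": 0, "az": 0, "gripper": 1}]'

```text
clock: 12.52
position: [0.6149, -0.316, 0.125]
ee_rot: [1.0, 0.001, 0.0, -0.0]
ft_force: [-0.1, 0.6, -0.6]
grip_width: 0.293
grasp_force: 39.5
```

Run:
```python
from h import *
go([.6154,-.3170,.032],0); c=camera('wrist'); u=proj(c,np.array([.6154,-.317,.003])); print(u); save(c,'w8')
g=cv2.cvtColor(c['color'],cv2.COLOR_RGB2GRAY); print(g[int(u[1])-40:int(u[1])+44:4,int(u[0])-24:int(u[0])+26:4]); print(get_obs()['grip_width'],get_obs()['ft_force'])
```

```text
pos [ 614.9 -316.   125. ] yaw 0.1 shift [ 0.4  1.1 93. ] az 0.1 tilt [0.0002 0.001 ] t 12.52
[321.21456779 243.35590229]
[[238 239 235 231 233 232 233 234 234 233 232 232 232]
 [233 234 234 234 233 232 233 232 233 233 233 233 232]
 [235 233 233 232 234 234 234 234 232 232 232 233 234]
 [232 234 232 234 232 233 233 233 234 234 233 233 232]
 [234 233 234 232 233 234 233 233 233 234 233 232 231]
 [233 233 234 234 234 239 239 236 233 232 231 233 230]
 [234 234 233 241  98  89  96  91  95 238 231 232 233]
 [233 233 240  87  89  97  91  95  89  87 239 231 232]
 [233 234  79  95  94  92  92  92  91  99  86 234 234]
 [232 238  89  93  92  90  96  95  91  94  93 235 233]
 [234 243  89  95  91  93  92  92  92  91  89 216 231]
 [232 238  92  92  93  90  91  91  93  93  89 229 230]
 [233 233 112  94  93  90  90  91  90  93  82 234 233]
 [232 232 240  85  89  93  95  92  91  86 235 239 144]
 [231 232 233 239  84  90  91  93  69 187 204 207 151]
 [233 233 232 233 233 235 239 245 142 145 148 147 149]
 [232 234 233 231 232 231 199 144 148 149 149 152 146]
 [233 232 232 232 233 241 144 145 149 148 149 149 148]
 [233 232 232 230 236 244 139 150 148 153 141 147 147]
 [230 233 179  83  54  42  35  31  70  81 151 144 146]
 [234 115  42  39  43  45  40  47  49  34  37 152 150]]
0.29103444830630415 [ 1.20724766 -0.42516318 -0.68057647]
```

The footprint in the wrist view is centred on the prediction. Lowering the C.

>>> apply_moves --rows '[{"x": 0.4, "y": 1.1, "z": 28, "ax": 0, "ay": 0, "az": 0, "gripper": 1}, {"x": 0, "y": 0, "z": 32, "ax": 0, "ay": 0, "az": 0, "gripper": 1}, {"x": 0, "y": 0, "z": 22, "ax": 0, "ay": 0, "az": 0, "gripper": 1}, {"x": 0, "y": 0, "z": 10, "ax": 0, "ay": 0, "az": 0, "gripper": 1}, {"x": 0, "y": 0, "z": 2, "ax": 0, "ay": 0, "az": 0, "gripper": 1}]'

```text
clock: 12.98
position: [0.6143, -0.3166, 0.0289]
ee_rot: [1.0, 0.001, -0.001, -0.001]
ft_force: [-1.1, -0.1, -1.5]
grip_width: 0.294
grasp_force: 39.5
```

>>> apply_moves --rows '[{"x": 0, "y": 0, "z": 1, "ax": 0, "ay": 0, "az": 0, "gripper": 1}, {"x": 0, "y": 0, "z": 0, "ax": 0, "ay": 0, "az": 0, "gripper": 1}, {"x": 0, "y": 0, "z": 0, "ax": 0, "ay": 0, "az": 0, "gripper": 1}]'

```text
clock: 13.23
position: [0.6165, -0.3185, 0.0319]
ee_rot: [1.0, 0.001, 0.001, 0.001]
ft_force: [0.1, -0.6, -0.8]
grip_width: 0.291
grasp_force: 39.5
```

Run:
```python
from h import *
go([.6154,-.3170,.0272],0); print(get_obs()['ft_force'])
```

```text
pos [ 616.5 -318.5   31.9] yaw 0.1 shift [-1.1 -1.5  4.7] az 0.1 tilt [ 0.0026 -0.0013] t 13.23
[ 0.10020586 -0.61166948 -0.84860879]
```

>>> apply_moves --rows '[{"x": -1, "y": -1.5, "z": 2, "ax": 0, "ay": 0, "az": 0, "gripper": 1}, {"x": 0, "y": 0, "z": 1.5, "ax": 0, "ay": 0, "az": 0, "gripper": 1}, {"x": 0, "y": 0, "z": 1, "ax": 0, "ay": 0, "az": 0, "gripper": 1}, {"x": 0, "y": 0, "z": 0, "ax": 0, "ay": 0, "az": 0, "gripper": 1}, {"x": 0, "y": 0, "z": 0, "ax": 0, "ay": 0, "az": 0, "gripper": 1}]'

```text
clock: 13.65
position: [0.6149, -0.3166, 0.0271]
ee_rot: [1.0, 0.001, 0.001, 0.0]
ft_force: [-4.5, 2.7, 11.0]
grip_width: 0.291
grasp_force: 40.6
```

Run:
```python
from h import *
go([.6154,-.3170,.0272],0); print(get_obs()['ft_force'])
```

```text
pos [ 614.9 -316.6   27.1] yaw 0.1 shift [ 0.5  0.4 -0.1] az 0.1 tilt [ 0.0011 -0.0004] t 13.65
[-4.47183793  2.73078584 10.97654382]
```

The C is seated, with contact at 11 N. Releasing it and heading for the 9V.

>>> apply_moves --rows '[{"x": 0, "y": 0, "z": 0, "ax": 0, "ay": 0, "az": 0, "gripper": 0.6}, {"x": 0, "y": 0, "z": 0, "ax": 0, "ay": 0, "az": 0, "gripper": 0.45}, {"x": 0, "y": 0, "z": 0, "ax": 0, "ay": 0, "az": 0, "gripper": 0.3}, {"x": 0, "y": 0, "z": 0, "ax": 0, "ay": 0, "az": 0, "gripper": 0.3}, {"x": 0, "y": 0, "z": -10, "ax": 0, "ay": 0, "az": 0, "gripper": 0.3}]'

```text
clock: 14.07
position: [0.6131, -0.3161, 0.0334]
ee_rot: [1.0, 0.001, -0.002, -0.001]
ft_force: [-0.9, 0.7, -1.2]
grip_width: 0.703
grasp_force: 0.0
```

>>> apply_moves --rows '[{"x": 0, "y": 0, "z": -36, "ax": 0, "ay": 0, "az": 0, "gripper": 0.3}, {"x": 0, "y": 0, "z": -36, "ax": 0, "ay": 0, "az": 0, "gripper": 0.3}, {"x": -13, "y": -34, "z": -18, "ax": 0, "ay": 0, "az": 0, "gripper": 0.3}, {"x": -14, "y": -20, "z": 0, "ax": 0, "ay": 0, "az": 0, "gripper": 0.3}, {"x": 0, "y": 0, "z": 0, "ax": 0, "ay": 0, "az": 0, "gripper": 0.3}]'

```text
clock: 14.48
position: [0.5874, -0.2579, 0.128]
ee_rot: [1.0, 0.003, 0.001, -0.001]
ft_force: [0.5, 0.9, 0.2]
grip_width: 0.7
grasp_force: 0.0
```

Run:
```python
from h import *
c=camera('wrist'); nub(c,[.6154,-.317,.053],34); go([.4708,.0621,.125],0)
```

```text
pred [429.8 217. ] got [435.  216.7] [0, 0, 68, 68, 2045] world [ 615.6 -319.8   53. ]
pred [429.8 217. ] got [406.5 201.4] [4, 9, 24, 30, 105] world [ 623.7 -303.9   53. ]
pred [429.8 217. ] got [428.6 218.2] [20, 23, 28, 28, 614] world [ 614.7 -316.4   53. ]
pred [429.8 217. ] got [453.4 247.5] [44, 63, 24, 5, 71] world [ 598.5 -331.3   53. ]
pos [ 587.5 -260.3  127.2] yaw 0.2 shift [-115.3 -322.9    2. ] az 0.2 tilt [ 0.0017 -0.    ] t 14.53
```

The C nub is at (428.6,218.2), within 1 mm of the footprint. Now the 9V.

>>> apply_moves --rows '[{"x": -13, "y": -36, "z": 0, "ax": 0, "ay": 0, "az": 0, "gripper": 0.3}, {"x": -13, "y": -36, "z": 0, "ax": 0, "ay": 0, "az": 0, "gripper": 0.3}, {"x": -13, "y": -36, "z": 0, "ax": 0, "ay": 0, "az": 0, "gripper": 0.3}, {"x": -13, "y": -36, "z": 0, "ax": 0, "ay": 0, "az": 0, "gripper": 0.3}, {"x": -13, "y": -36, "z": 0, "ax": 0, "ay": 0, "az": 0, "gripper": 0.3}]'

```text
clock: 14.95
position: [0.5216, -0.0821, 0.1256]
ee_rot: [1.0, 0.0, 0.0, 0.0]
ft_force: [0.6, 0.2, -0.3]
grip_width: 0.7
grasp_force: 0.0
```

>>> apply_moves --rows '[{"x": -13, "y": -36, "z": 0, "ax": 0, "ay": 0, "az": 0, "gripper": 0.3}, {"x": -13, "y": -36, "z": 0, "ax": 0, "ay": 0, "az": 0, "gripper": 0.3}, {"x": -13, "y": -36, "z": 0, "ax": 0, "ay": 0, "az": 0, "gripper": 0.3}, {"x": -11, "y": -35, "z": 0, "ax": 0, "ay": 0, "az": 0, "gripper": 0.3}, {"x": 0, "y": 0, "z": 0, "ax": 0, "ay": 0, "az": 4.5, "gripper": 0.3}]'

```text
clock: 15.37
position: [0.4704, 0.0668, 0.126]
ee_rot: [0.999, -0.034, 0.0, -0.001]
ft_force: [0.6, 0.7, 0.1]
grip_width: 0.7
grasp_force: 0.0
```

>>> apply_moves --rows '[{"x": 0, "y": 0, "z": 0, "ax": 0, "ay": 0, "az": 4.5, "gripper": 0.3}, {"x": 0, "y": 0, "z": 0, "ax": 0, "ay": 0, "az": 0, "gripper": 0.3}, {"x": 0, "y": 0, "z": 0, "ax": 0, "ay": 0, "az": 0, "gripper": 0.3}, {"x": 0, "y": 0, "z": 0, "ax": 0, "ay": 0, "az": 0, "gripper": 0.3}]'

```text
clock: 15.7
position: [0.4723, 0.0595, 0.1254]
ee_rot: [0.997, -0.077, 0.0, 0.0]
ft_force: [0.3, -0.5, -0.9]
grip_width: 0.699
grasp_force: 0.0
```

Run:
```python
from h import *
go([.4708,.0621,.024],-9); c=camera('wrist'); u=proj(c,np.array([.4708,.0621,.0485])); print(u); nub(c,[.4708,.0621,.0485],28); save(c,'w9',(int(u[0])-50,int(u[1])-60,int(u[0])+50,int(u[1])+40),6)
```

```text
pos [472.3  59.5 125.4] yaw -8.9 shift [ -1.9  -2.3 101.4] az 0.1 tilt [ 0.0001 -0.0001] t 15.7
[315.76222807 267.7189989 ]
pred [315.8 267.7] got [317.4 254.6] [23, 10, 15, 12, 137] world [478.2  60.   48.5]
```

View pics/w9.png

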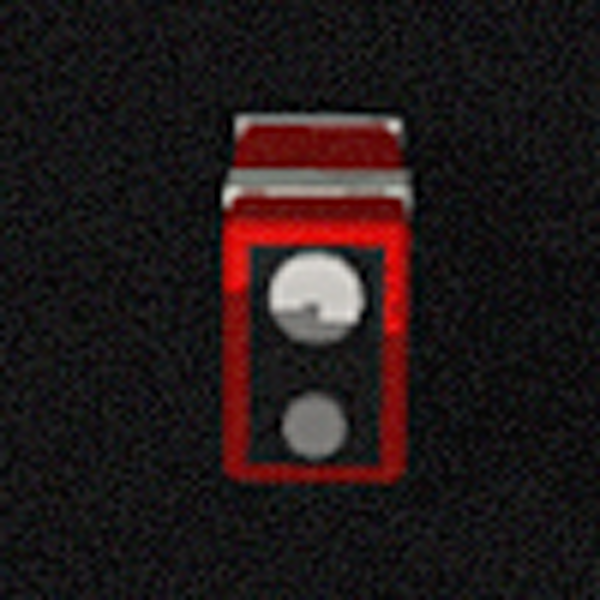

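The crop shows the 9V upright and square to the fingers: the edges run vertical, and the terminals at (316,298) and (314,427) put its centre at full-image (317.5,267). Grasping.

>>> apply_moves --rows '[{"x": -1.7, "y": -1.4, "z": 30, "ax": 0, "ay": 0, "az": 0, "gripper": 0.3}, {"x": 0, "y": 0, "z": 35, "ax": 0, "ay": 0, "az": 0, "gripper": 0.3}, {"x": 0, "y": 0, "z": 25, "ax": 0, "ay": 0, "az": 0, "gripper": 0.3}, {"x": 0, "y": 0, "z": 11, "ax": 0, "ay": 0, "az": 0, "gripper": 0.3}, {"x": 0, "y": 0, "z": 0, "ax": 0, "ay": 0, "az": 0, "gripper": 0.4}]'

```text
clock: 16.17
position: [0.4689, 0.0613, 0.0222]
ee_rot: [0.997, -0.078, -0.002, 0.0]
ft_force: [-0.2, -0.5, 0.8]
grip_width: 0.599
grasp_force: 0.0
```

>>> apply_moves --newtons 35 --rows '[{"x": 0, "y": 0, "z": 0, "ax": 0, "ay": 0, "az": 0, "gripper": 0.55}, {"x": 0, "y": 0, "z": 0, "ax": 0, "ay": 0, "az": 0, "gripper": 0.7}, {"x": 0, "y": 0, "z": 0, "ax": 0, "ay": 0, "az": 0, "gripper": 0.8}, {"x": 0, "y": 0, "z": 0, "ax": 0, "ay": 0, "az": 0, "gripper": 1}, {"x": 0, "y": 0, "z": 0, "ax": 0, "ay": 0, "az": 0, "gripper": 1}]'

```text
clock: 16.58
position: [0.4718, 0.0619, 0.026]
ee_rot: [0.997, -0.078, 0.002, -0.0]
ft_force: [-1.1, -1.1, 6.9]
grip_width: 0.202
grasp_force: 34.7
```

>>> apply_moves --rows '[{"x": 0, "y": 0, "z": 0, "ax": 0, "ay": 0, "az": 0, "gripper": 1}, {"x": 0, "y": 0, "z": 0, "ax": 0, "ay": 0, "az": 0, "gripper": 1}, {"x": 0, "y": 0, "z": 0, "ax": 0, "ay": 0, "az": 0, "gripper": 1}]'

```text
clock: 16.83
position: [0.4718, 0.0619, 0.026]
ee_rot: [0.997, -0.078, 0.002, -0.0]
ft_force: [-2.2, -0.3, 7.1]
grip_width: 0.2
grasp_force: 34.7
```

Run:
```python
from h import *
go([.4709,.0612,.024],-78.6); go([.6048,-.1087,.15],-78.6)
```

```text
pos [471.8  61.9  26. ] yaw -8.9 shift [-0.8  0.8  2. ] az 69.7 tilt [ 0.0031 -0.    ] t 16.83
pos [471.8  61.9  26. ] yaw -8.9 shift [ 158.2  147.8 -123.6] az 69.7 tilt [ 0.0031 -0.    ] t 16.83
```

>>> apply_moves --rows '[{"x": 0, "y": 0, "z": -20, "ax": 0, "ay": 0, "az": 0, "gripper": 1}, {"x": 0, "y": 0, "z": -36, "ax": 0, "ay": 0, "az": 0, "gripper": 1}, {"x": 0, "y": 0, "z": -36, "ax": 0, "ay": 0, "az": 0, "gripper": 1}, {"x": 0, "y": 0, "z": -10, "ax": 0, "ay": 0, "az": 4, "gripper": 1}, {"x": 0, "y": 0, "z": 0, "ax": 0, "ay": 0, "az": 7, "gripper": 1}]'

```text
clock: 17.25
position: [0.4728, 0.0622, 0.1307]
ee_rot: [0.985, -0.174, 0.004, -0.001]
ft_force: [0.2, -0.1, -1.9]
grip_width: 0.202
grasp_force: 34.2
```

>>> apply_moves --rows '[{"x": 0, "y": 0, "z": 0, "ax": 0, "ay": 0, "az": 7, "gripper": 1}, {"x": 0, "y": 0, "z": 0, "ax": 0, "ay": 0, "az": 7, "gripper": 1}, {"x": 0, "y": 0, "z": 0, "ax": 0, "ay": 0, "az": 7, "gripper": 1}, {"x": 0, "y": 0, "z": 0, "ax": 0, "ay": 0, "az": 7, "gripper": 1}, {"x": 0, "y": 0, "z": 0, "ax": 0, "ay": 0, "az": 7, "gripper": 1}]'

```text
clock: 17.67
position: [0.4698, 0.0587, 0.1232]
ee_rot: [0.928, -0.373, -0.002, 0.004]
ft_force: [-0.3, 0.3, -1.1]
grip_width: 0.2
grasp_force: 34.2
```

>>> apply_moves --rows '[{"x": 0, "y": 0, "z": 0, "ax": 0, "ay": 0, "az": 7, "gripper": 1}, {"x": 0, "y": 0, "z": 0, "ax": 0, "ay": 0, "az": 7, "gripper": 1}, {"x": 0, "y": 0, "z": 0, "ax": 0, "ay": 0, "az": 6, "gripper": 1}, {"x": 0, "y": 0, "z": 0, "ax": 0, "ay": 0, "az": 3.7, "gripper": 1}, {"x": 0, "y": 0, "z": 0, "ax": 0, "ay": 0, "az": 0, "gripper": 1}]'

```text
clock: 18.08
position: [0.4682, 0.0579, 0.116]
ee_rot: [0.909, -0.416, -0.008, 0.01]
ft_force: [-0.3, 0.6, -0.4]
grip_width: 0.199
grasp_force: 34.2
```

Run:
```python
from h import *
go([.605,-.1095,.125],-78.6); print(get_obs()['joint_pos'],get_obs()['grip_width'])
```

```text
pos [468.2  57.9 116. ] yaw -49.2 shift [216.1   6.1 -10.2] az 29.4 tilt [-0.0236 -0.0119] t 18.08
[-0.66767036  0.1299561   0.47503345  2.0068773  -0.06032115  1.04528055
 -2.59403627] 0.19900511282498384
```

Joint 7 reached its range, so I'll turn the other way. The block is symmetric, so yaw 101.4 fits just as well.

>>> apply_moves --rows '[{"x": 0, "y": 0, "z": 0, "ax": 0, "ay": 0, "az": -4, "gripper": 1}, {"x": 0, "y": 0, "z": 0, "ax": 0, "ay": 0, "az": -7, "gripper": 1}, {"x": 0, "y": 0, "z": 0, "ax": 0, "ay": 0, "az": -7, "gripper": 1}, {"x": 0, "y": 0, "z": 0, "ax": 0, "ay": 0, "az": -7, "gripper": 1}, {"x": 0, "y": 0, "z": 0, "ax": 0, "ay": 0, "az": -7, "gripper": 1}]'

```text
clock: 18.5
position: [0.4682, 0.057, 0.1159]
ee_rot: [0.989, -0.146, -0.011, 0.007]
ft_force: [-0.4, -0.2, -0.2]
grip_width: 0.2
grasp_force: 34.2
```

Run:
```python
from h import *
go([.468,.060,.125],101.4); o=get_obs(); print(o['joint_pos'],o['grip_width'])
m=R.from_quat(o['ee_rot']).as_matrix(); z=m.T@np.array([0,0,-1.]); print('tilt fix ax,ay deg',np.degrees(np.cross([0,0,1.],z)))
```

```text
pos [468.2  57.  115.9] yaw -16.9 shift [-1.3 -2.6 -9.1] az -118.3 tilt [-0.0238 -0.0112] t 18.5
[-0.60816536  0.12848012  0.41324198  2.00450253 -0.05215973  1.04544184
 -2.03538634] 0.19996471113417053
tilt fix ax,ay deg [ 1.01032244  1.11627126 -0.        ]
```

>>> apply_moves --rows '[{"x": -1, "y": -3, "z": -9, "ax": 1.0, "ay": 1.1, "az": 0, "gripper": 1}, {"x": 0, "y": 0, "z": 0, "ax": 0, "ay": 0, "az": -7, "gripper": 1}, {"x": 0, "y": 0, "z": 0, "ax": 0, "ay": 0, "az": -7, "gripper": 1}, {"x": 0, "y": 0, "z": 0, "ax": 0, "ay": 0, "az": -7, "gripper": 1}, {"x": 0, "y": 0, "z": 0, "ax": 0, "ay": 0, "az": -7, "gripper": 1}]'

```text
clock: 18.92
position: [0.4684, 0.0601, 0.125]
ee_rot: [0.995, 0.097, 0.0, 0.0]
ft_force: [-1.0, 0.1, -1.2]
grip_width: 0.202
grasp_force: 34.2
```

>>> apply_moves --rows '[{"x": 0, "y": 0, "z": 0, "ax": 0, "ay": 0, "az": -7, "gripper": 1}, {"x": 0, "y": 0, "z": 0, "ax": 0, "ay": 0, "az": -7, "gripper": 1}, {"x": 0, "y": 0, "z": 0, "ax": 0, "ay": 0, "az": -7, "gripper": 1}, {"x": 0, "y": 0, "z": 0, "ax": 0, "ay": 0, "az": -7, "gripper": 1}, {"x": 0, "y": 0, "z": 0, "ax": 0, "ay": 0, "az": -7, "gripper": 1}]'

```text
clock: 19.33
position: [0.4684, 0.0601, 0.125]
ee_rot: [0.92, 0.392, -0.0, 0.0]
ft_force: [0.4, -0.8, 0.2]
grip_width: 0.2
grasp_force: 34.2
```

>>> apply_moves --rows '[{"x": 0, "y": 0, "z": 0, "ax": 0, "ay": 0, "az": -7, "gripper": 1}, {"x": 0, "y": 0, "z": 0, "ax": 0, "ay": 0, "az": -7, "gripper": 1}, {"x": 0, "y": 0, "z": 0, "ax": 0, "ay": 0, "az": -7, "gripper": 1}, {"x": 0, "y": 0, "z": 0, "ax": 0, "ay": 0, "az": -7, "gripper": 1}, {"x": 0, "y": 0, "z": 0, "ax": 0, "ay": 0, "az": -7, "gripper": 1}]'

```text
clock: 19.75
position: [0.4684, 0.0601, 0.125]
ee_rot: [0.76, 0.65, -0.0, 0.0]
ft_force: [-0.1, -0.7, -0.1]
grip_width: 0.2
grasp_force: 34.2
```

>>> apply_moves --rows '[{"x": 0, "y": 0, "z": 0, "ax": 0, "ay": 0, "az": -7, "gripper": 1}, {"x": 0, "y": 0, "z": 0, "ax": 0, "ay": 0, "az": -7, "gripper": 1}, {"x": 0, "y": 0, "z": 0, "ax": 0, "ay": 0, "az": -6, "gripper": 1}, {"x": 0, "y": 0, "z": 0, "ax": 0, "ay": 0, "az": 0, "gripper": 1}, {"x": 0, "y": 0, "z": 0, "ax": 0, "ay": 0, "az": 0, "gripper": 1}]'

```text
clock: 20.17
position: [0.4684, 0.0599, 0.1248]
ee_rot: [0.639, 0.769, -0.0, 0.0]
ft_force: [0.2, 0.7, -0.5]
grip_width: 0.2
grasp_force: 34.2
```

```bash
cat >> h.py <<'E'
def tfix():
    m=R.from_quat(get_obs()['ee_rot']).as_matrix(); print('tilt fix ax,ay',np.degrees(np.cross([0,0,1.],m.T@np.array([0,0,-1.])))[:2].round(2))
E
python3 - <<'E'
from h import *
go([.6046,-.1079,.125],101.4); tfix(); o=get_obs(); print(o['joint_pos'],o['grip_width'])
E
```

```text
pos [468.4  59.9 124.8] yaw 100.6 shift [-189.9  103.2   -0.2] az -0.8 tilt [-0.0003 -0.0006] t 20.17
tilt fix ax,ay [-0.02  0.03]
[-0.50511008  0.09815307  0.29611206  2.00877329 -0.03257379  1.03953677
 -0.0096545 ] 0.1996829367179743
```

>>> apply_moves --rows '[{"x": -20, "y": 11, "z": 0, "ax": 0, "ay": 0, "az": -0.8, "gripper": 1}, {"x": -34, "y": 18.4, "z": 0, "ax": 0, "ay": 0, "az": 0, "gripper": 1}, {"x": -34, "y": 18.4, "z": 0, "ax": 0, "ay": 0, "az": 0, "gripper": 1}, {"x": -34, "y": 18.4, "z": 0, "ax": 0, "ay": 0, "az": 0, "gripper": 1}, {"x": -34, "y": 18.4, "z": 0, "ax": 0, "ay": 0, "az": 0, "gripper": 1}]'

```text
clock: 20.58
position: [0.5832, -0.0774, 0.1246]
ee_rot: [0.634, 0.774, -0.0, -0.0]
ft_force: [-0.0, -0.3, -0.2]
grip_width: 0.199
grasp_force: 34.2
```

>>> apply_moves --rows '[{"x": -34, "y": 18.4, "z": 0, "ax": 0, "ay": 0, "az": 0, "gripper": 1}, {"x": 0, "y": 0, "z": 0, "ax": 0, "ay": 0, "az": 0, "gripper": 1}, {"x": 0, "y": 0, "z": 0, "ax": 0, "ay": 0, "az": 0, "gripper": 1}, {"x": 0, "y": 0, "z": 0, "ax": 0, "ay": 0, "az": 0, "gripper": 1}]'

```text
clock: 20.92
position: [0.6066, -0.1054, 0.124]
ee_rot: [0.633, 0.774, -0.001, -0.001]
ft_force: [-0.7, 0.9, -0.3]
grip_width: 0.201
grasp_force: 34.4
```

Run:
```python
from h import *
go([.6046,-.1079,.03],101.4); tfix(); c=camera('wrist'); print(proj(c,np.array([.6048,-.1087,.003]))); u=proj(c,np.array([.6048,-.1087,.003])).astype(int); foot(c,(u[0]-40,u[1]-40,u[0]+40,u[1]+26)); save(c,'w10',(160,100,480,340),2.5)
```

```text
pos [ 606.6 -105.4  124. ] yaw 101.4 shift [-2.  -2.3 94. ] az -0.0 tilt [-0.0019 -0.0003] t 20.92
tilt fix ax,ay [-0.11 -0.01]
[314.22589313 245.18162829]
foot 604.8 -108.3 rect [17.  25.7] 11.4
```

View pics/w10.png

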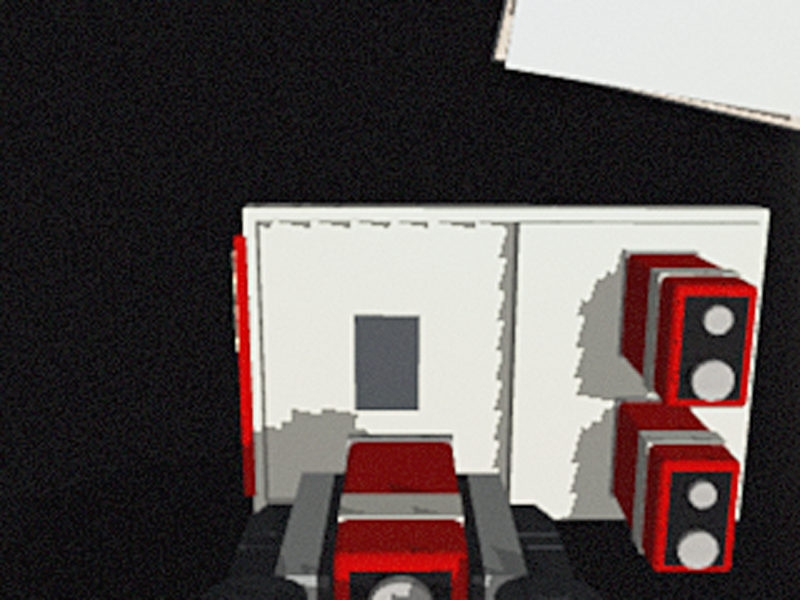

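The wrist view shows the footprint at crop (387,362), square to the held block, with the aim confirmed. On the samples the large snap faces the tray's −y side, while mine faces +y. I'll set it down here, regrasp across the long way and turn it 180° so it truly matches.

>>> apply_moves --rows '[{"x": -1.8, "y": -2.3, "z": 28, "ax": 0, "ay": 0, "az": 0, "gripper": 1}, {"x": 0, "y": 0, "z": 32, "ax": 0, "ay": 0, "az": 0, "gripper": 1}, {"x": 0, "y": 0, "z": 22, "ax": 0, "ay": 0, "az": 0, "gripper": 1}, {"x": 0, "y": 0, "z": 7, "ax": 0, "ay": 0, "az": 0, "gripper": 1}, {"x": 0, "y": 0, "z": 2, "ax": 0, "ay": 0, "az": 0, "gripper": 1}]'

```text
clock: 21.38
position: [0.6038, -0.1067, 0.0323]
ee_rot: [0.632, 0.775, -0.001, -0.001]
ft_force: [0.2, -0.1, -0.0]
grip_width: 0.196
grasp_force: 34.4
```

>>> apply_moves --rows '[{"x": 0, "y": 0, "z": 0, "ax": 0, "ay": 0, "az": 0, "gripper": 1}, {"x": 0, "y": 0, "z": 0, "ax": 0, "ay": 0, "az": 0, "gripper": 1}, {"x": 0, "y": 0, "z": 0, "ax": 0, "ay": 0, "az": 0, "gripper": 1}]'

```text
clock: 21.63
position: [0.606, -0.108, 0.0351]
ee_rot: [0.632, 0.775, 0.0, 0.001]
ft_force: [0.5, -0.3, -0.5]
grip_width: 0.198
grasp_force: 34.4
```

Run:
```python
from h import *
go([.6046,-.1077,.029],101.4); tfix(); print(get_obs()['ft_force'])
```

```text
pos [ 606.  -108.    35.1] yaw 101.5 shift [ 0.5 -1.3  6.1] az 0.1 tilt [ 0.0016 -0.001 ] t 21.63
tilt fix ax,ay [0.08 0.08]
[ 0.49668954 -0.30469389 -0.46212376]
```

>>> apply_moves --rows '[{"x": 0.5, "y": -1.3, "z": 2.5, "ax": 0, "ay": 0, "az": 0, "gripper": 1}, {"x": 0, "y": 0, "z": 2, "ax": 0, "ay": 0, "az": 0, "gripper": 1}, {"x": 0, "y": 0, "z": 1.4, "ax": 0, "ay": 0, "az": 0, "gripper": 1}, {"x": 0, "y": 0, "z": 0, "ax": 0, "ay": 0, "az": 0, "gripper": 1}, {"x": 0, "y": 0, "z": 0, "ax": 0, "ay": 0, "az": 0, "gripper": 1}]'

```text
clock: 22.05
position: [0.6038, -0.1079, 0.029]
ee_rot: [0.633, 0.774, -0.0, 0.0]
ft_force: [-6.5, 1.0, 14.8]
grip_width: 0.2
grasp_force: 36.5
```

Run:
```python
from h import *
go([.6046,-.1077,.029],101.4); tfix(); print(get_obs()['ft_force'])
```

```text
pos [ 603.8 -107.9   29. ] yaw 101.5 shift [0.  0.8 0. ] az 0.1 tilt [-0.0003 -0.0005] t 22.05
tilt fix ax,ay [-0.02  0.02]
[-6.48799102  0.98698391 14.78703193]
```

>>> apply_moves --rows '[{"x": 0, "y": 0, "z": 0, "ax": 0, "ay": 0, "az": 0, "gripper": 0.7}, {"x": 0, "y": 0, "z": 0, "ax": 0, "ay": 0, "az": 0, "gripper": 0.55}, {"x": 0, "y": 0, "z": 0, "ax": 0, "ay": 0, "az": 0, "gripper": 0.4}, {"x": 0, "y": 0, "z": 0, "ax": 0, "ay": 0, "az": 0, "gripper": 0.4}, {"x": 0, "y": 0, "z": -10, "ax": 0, "ay": 0, "az": 0, "gripper": 0.4}]'

```text
clock: 22.47
position: [0.6022, -0.1076, 0.0359]
ee_rot: [0.632, 0.775, -0.002, -0.001]
ft_force: [-1.4, -0.0, 1.0]
grip_width: 0.601
grasp_force: 0.0
```

>>> apply_moves --rows '[{"x": 0, "y": 0, "z": -36, "ax": 0, "ay": 0, "az": 0, "gripper": 0.4}, {"x": 0, "y": 0, "z": -36, "ax": 0, "ay": 0, "az": 0, "gripper": 0.3}, {"x": 0, "y": 0, "z": -14, "ax": 0, "ay": 0, "az": 6, "gripper": 0.3}, {"x": 0, "y": 0, "z": 0, "ax": 0, "ay": 0, "az": 7, "gripper": 0.3}, {"x": 0, "y": 0, "z": 0, "ax": 0, "ay": 0, "az": 7, "gripper": 0.3}]'

```text
clock: 22.88
position: [0.6045, -0.108, 0.1258]
ee_rot: [0.759, 0.651, 0.001, 0.001]
ft_force: [-0.9, 0.3, -0.7]
grip_width: 0.698
grasp_force: 0.0
```

>>> apply_moves --rows '[{"x": 0, "y": 0, "z": 0, "ax": 0, "ay": 0, "az": 7, "gripper": 0.3}, {"x": 0, "y": 0, "z": 0, "ax": 0, "ay": 0, "az": 7, "gripper": 0.3}, {"x": 0, "y": 0, "z": 0, "ax": 0, "ay": 0, "az": 7, "gripper": 0.3}, {"x": 0, "y": 0, "z": 0, "ax": 0, "ay": 0, "az": 7, "gripper": 0.3}, {"x": 0, "y": 0, "z": 0, "ax": 0, "ay": 0, "az": 7, "gripper": 0.3}]'

```text
clock: 23.3
position: [0.6037, -0.1077, 0.1242]
ee_rot: [0.92, 0.392, -0.0, 0.0]
ft_force: [0.3, 0.2, -0.2]
grip_width: 0.702
grasp_force: 0.0
```

>>> apply_moves --rows '[{"x": 0, "y": 0, "z": 0, "ax": 0, "ay": 0, "az": 7, "gripper": 0.3}, {"x": 0, "y": 0, "z": 0, "ax": 0, "ay": 0, "az": 7, "gripper": 0.3}, {"x": 0, "y": 0, "z": 0, "ax": 0, "ay": 0, "az": 7, "gripper": 0.3}, {"x": 0, "y": 0, "z": 0, "ax": 0, "ay": 0, "az": 7, "gripper": 0.3}, {"x": 0, "y": 0, "z": 0, "ax": 0, "ay": 0, "az": 7, "gripper": 0.3}]'

```text
clock: 23.72
position: [0.6037, -0.1077, 0.1242]
ee_rot: [0.995, 0.097, -0.0, 0.0]
ft_force: [0.5, -0.1, -0.2]
grip_width: 0.701
grasp_force: 0.0
```

>>> apply_moves --rows '[{"x": 0, "y": 0, "z": 0, "ax": 0, "ay": 0, "az": 0, "gripper": 0.3}, {"x": 0, "y": 0, "z": 0, "ax": 0, "ay": 0, "az": 0, "gripper": 0.3}, {"x": 0, "y": 0, "z": 0, "ax": 0, "ay": 0, "az": 0, "gripper": 0.3}]'

```text
clock: 23.97
position: [0.6037, -0.1077, 0.1238]
ee_rot: [0.995, 0.103, -0.0, 0.0]
ft_force: [0.6, -0.7, 0.6]
grip_width: 0.7
grasp_force: 0.0
```

```bash
cat >> h.py <<'E'
def redtop(c,p,r=45,lo=110):
    "bright-red top outline near p: minAreaRect in world at p.z"
    u=proj(c,np.array(p)); x,y=int(u[0])-r,int(u[1])-r; im=c['color'][y:y+2*r,x:x+2*r].astype(int)
    m=((im[...,0]>lo)&(im[...,1]<90)&(im[...,0]-im[...,1]>80)).astype(np.uint8)
    for a in cv2.findContours(m,cv2.RETR_EXTERNAL,cv2.CHAIN_APPROX_NONE)[0]:
        if cv2.contourArea(a)<200: continue
        P=np.array([p2w(c,i+x,j+y,p[2])[:2] for i,j in a[:,0]],np.float32)*1000; q=cv2.minAreaRect(P); print('redtop',np.round(q[0],1),np.round(q[1],1),round(q[2],1))
E
python3 - <<'E'
from h import *
go([.6048,-.1084,.029],11.4); tfix(); c=camera('wrist'); import pickle; pickle.dump((c,0),open('w11.pkl','wb'))
nub(c,[.6048,-.1084,.0515],30); redtop(c,[.6048,-.1084,.0485],35); print(get_obs()['joint_pos'][6])
E
```

```text
pos [ 603.7 -107.7  123.8] yaw 11.8 shift [ 1.   0.9 94.8] az 0.4 tilt [-0.0008 -0.0011] t 23.97
tilt fix ax,ay [0.05 0.06]
pred [320.4 265.2] got [311.9 268.6] [0, 0, 60, 56, 1382] world [ 601.9 -104.2   51.5]
pred [320.4 265.2] got [313.4 263.5] [16, 21, 16, 16, 188] world [ 605.  -104.4   51.5]
pred [320.4 265.2] got [336.5 263.6] [42, 24, 10, 10, 85] world [ 607.5 -116.8   51.5]
pred [320.4 265.2] got [318.  293.4] [0, 57, 60, 3, 128] world [ 588.3 -110.5   51.5]
redtop [ 607.5 -110.5] [19.1 25.5] 11.1
-1.0085622148454472
```

The 9V stands at about (606.2,−110.6), square (−78.6°), with the large snap on the +y side as expected. Regrasping across its width.

>>> apply_moves --rows '[{"x": 1.9, "y": 3.3, "z": 28, "ax": 0, "ay": 0, "az": 0.4, "gripper": 0.3}, {"x": 0, "y": 0, "z": 32, "ax": 0, "ay": 0, "az": 0, "gripper": 0.3}, {"x": 0, "y": 0, "z": 22, "ax": 0, "ay": 0, "az": 0, "gripper": 0.3}, {"x": 0, "y": 0, "z": 11, "ax": 0, "ay": 0, "az": 0, "gripper": 0.3}, {"x": 0, "y": 0, "z": 2, "ax": 0, "ay": 0, "az": 0, "gripper": 0.3}]'

```text
clock: 24.43
position: [0.6048, -0.1105, 0.0265]
ee_rot: [0.995, 0.098, -0.002, 0.0]
ft_force: [0.3, 0.5, -0.8]
grip_width: 0.7
grasp_force: 0.0
```

>>> apply_moves --rows '[{"x": 0, "y": 0, "z": 0, "ax": 0, "ay": 0, "az": 0, "gripper": 0.3}, {"x": 0, "y": 0, "z": 0, "ax": 0, "ay": 0, "az": 0, "gripper": 0.3}]'

```text
clock: 24.6
position: [0.607, -0.111, 0.03]
ee_rot: [0.995, 0.097, 0.0, 0.001]
ft_force: [0.5, -0.6, 0.7]
grip_width: 0.701
grasp_force: 0.0
```

Run:
```python
from h import *
go([.6062,-.1106,.029],11.4); tfix()
```

```text
pos [ 607. -111.   30.] yaw 11.2 shift [-0.7 -0.6  1. ] az -0.2 tilt [ 0.0009 -0.0013] t 24.6
tilt fix ax,ay [ 0.08 -0.04]
```

>>> apply_moves --newtons 35 --rows '[{"x": -0.7, "y": -0.6, "z": 0, "ax": 0, "ay": 0, "az": -0.2, "gripper": 0.45}, {"x": 0, "y": 0, "z": 0, "ax": 0, "ay": 0, "az": 0, "gripper": 0.55}, {"x": 0, "y": 0, "z": 0, "ax": 0, "ay": 0, "az": 0, "gripper": 0.65}, {"x": 0, "y": 0, "z": 0, "ax": 0, "ay": 0, "az": 0, "gripper": 0.8}, {"x": 0, "y": 0, "z": 0, "ax": 0, "ay": 0, "az": 0, "gripper": 1}]'

```text
clock: 25.02
position: [0.6058, -0.1102, 0.0293]
ee_rot: [0.995, 0.099, 0.0, 0.0]
ft_force: [-0.7, 1.0, 6.9]
grip_width: 0.306
grasp_force: 35.0
```

>>> apply_moves --rows '[{"x": 0, "y": 0, "z": 0, "ax": 0, "ay": 0, "az": 0, "gripper": 1}, {"x": 0, "y": 0, "z": 0, "ax": 0, "ay": 0, "az": 0, "gripper": 1}, {"x": 0, "y": 0, "z": 0, "ax": 0, "ay": 0, "az": 0, "gripper": 1}]'

```text
clock: 25.27
position: [0.6058, -0.1102, 0.0293]
ee_rot: [0.995, 0.099, 0.0, 0.0]
ft_force: [-2.0, 1.3, 6.8]
grip_width: 0.301
grasp_force: 35.0
```

Run:
```python
from h import *
go([.6062,-.1106,.029],11.4); tfix()
```

```text
pos [ 605.8 -110.2   29.3] yaw 11.3 shift [0.3 0.5 0.3] az -0.1 tilt [ 0.0001 -0.0008] t 25.27
tilt fix ax,ay [0.04 0.  ]
```

>>> apply_moves --rows '[{"x": 0, "y": 0, "z": -20, "ax": 0, "ay": 0, "az": 0, "gripper": 1}, {"x": 0, "y": 0, "z": -36, "ax": 0, "ay": 0, "az": 0, "gripper": 1}, {"x": 0, "y": 0, "z": -30, "ax": 0, "ay": 0, "az": 0, "gripper": 1}, {"x": 0, "y": 0, "z": -5, "ax": 0, "ay": 0, "az": -5, "gripper": 1}, {"x": 0, "y": 0, "z": 0, "ax": 0, "ay": 0, "az": -7, "gripper": 1}]'

```text
clock: 25.68
position: [0.6068, -0.1105, 0.1223]
ee_rot: [0.979, 0.204, 0.001, 0.001]
ft_force: [-0.5, 0.5, -1.1]
grip_width: 0.304
grasp_force: 34.5
```

>>> apply_moves --rows '[{"x": 0, "y": 0, "z": 0, "ax": 0, "ay": 0, "az": -7, "gripper": 1}, {"x": 0, "y": 0, "z": 0, "ax": 0, "ay": 0, "az": -7, "gripper": 1}, {"x": 0, "y": 0, "z": 0, "ax": 0, "ay": 0, "az": -7, "gripper": 1}, {"x": 0, "y": 0, "z": 0, "ax": 0, "ay": 0, "az": -7, "gripper": 1}, {"x": 0, "y": 0, "z": 0, "ax": 0, "ay": 0, "az": -7, "gripper": 1}]'

```text
clock: 26.1
position: [0.6052, -0.1102, 0.1195]
ee_rot: [0.872, 0.49, -0.001, 0.0]
ft_force: [-0.2, -0.2, 0.6]
grip_width: 0.305
grasp_force: 34.5
```

>>> apply_moves --rows '[{"x": 0, "y": 0, "z": 0, "ax": 0, "ay": 0, "az": -7, "gripper": 1}, {"x": 0, "y": 0, "z": 0, "ax": 0, "ay": 0, "az": -7, "gripper": 1}, {"x": 0, "y": 0, "z": 0, "ax": 0, "ay": 0, "az": -7, "gripper": 1}, {"x": 0, "y": 0, "z": 0, "ax": 0, "ay": 0, "az": -7, "gripper": 1}, {"x": 0, "y": 0, "z": 0, "ax": 0, "ay": 0, "az": -7, "gripper": 1}]'

```text
clock: 26.52
position: [0.6052, -0.1102, 0.1194]
ee_rot: [0.684, 0.729, -0.001, -0.0]
ft_force: [-0.3, -0.4, 0.0]
grip_width: 0.304
grasp_force: 34.5
```

>>> apply_moves --rows '[{"x": 0, "y": 0, "z": 0, "ax": 0, "ay": 0, "az": -7, "gripper": 1}, {"x": 0, "y": 0, "z": 0, "ax": 0, "ay": 0, "az": -7, "gripper": 1}, {"x": 0, "y": 0, "z": 0, "ax": 0, "ay": 0, "az": -7, "gripper": 1}, {"x": 0, "y": 0, "z": 0, "ax": 0, "ay": 0, "az": -7, "gripper": 1}, {"x": 0, "y": 0, "z": 0, "ax": 0, "ay": 0, "az": -7, "gripper": 1}]'

```text
clock: 26.93
position: [0.6052, -0.1102, 0.1194]
ee_rot: [0.433, 0.901, -0.001, -0.0]
ft_force: [-0.1, 0.3, -0.8]
grip_width: 0.308
grasp_force: 34.5
```

>>> apply_moves --rows '[{"x": 0, "y": 0, "z": 0, "ax": 0, "ay": 0, "az": -7, "gripper": 1}, {"x": 0, "y": 0, "z": 0, "ax": 0, "ay": 0, "az": -7, "gripper": 1}, {"x": 0, "y": 0, "z": 0, "ax": 0, "ay": 0, "az": -7, "gripper": 1}, {"x": 0, "y": 0, "z": 0, "ax": 0, "ay": 0, "az": -7, "gripper": 1}, {"x": 0, "y": 0, "z": 0, "ax": 0, "ay": 0, "az": -7, "gripper": 1}]'

```text
clock: 27.35
position: [0.6052, -0.1103, 0.1194]
ee_rot: [0.142, 0.99, -0.001, -0.001]
ft_force: [0.1, -0.6, -0.3]
grip_width: 0.302
grasp_force: 34.5
```

>>> apply_moves --rows '[{"x": 0, "y": 0, "z": 0, "ax": 0, "ay": 0, "az": -7, "gripper": 1}, {"x": 0, "y": 0, "z": 0, "ax": 0, "ay": 0, "az": -7, "gripper": 1}, {"x": 0, "y": 0, "z": 0, "ax": 0, "ay": 0, "az": -7, "gripper": 1}, {"x": 0, "y": 0, "z": 0, "ax": 0, "ay": 0, "az": 0, "gripper": 1}, {"x": 0, "y": 0, "z": 0, "ax": 0, "ay": 0, "az": 0, "gripper": 1}]'

```text
clock: 27.77
position: [0.6052, -0.1103, 0.1194]
ee_rot: [-0.036, 0.999, -0.0, -0.001]
ft_force: [-0.0, -0.5, -0.3]
grip_width: 0.31
grasp_force: 34.5
```

Run:
```python
from h import *
go([.6051,-.1083,.0293],-168.6); tfix(); print(get_obs()['joint_pos'][6],get_obs()['grip_width'])
```

```text
pos [ 605.2 -110.3  119.4] yaw -175.9 shift [-0.2  2.1 90.1] az -7.3 tilt [-0.0012 -0.001 ] t 27.77
tilt fix ax,ay [-0.05 -0.08]
1.7974949688078325 0.31032749955485034
```

>>> apply_moves --rows '[{"x": 0, "y": 0, "z": 0, "ax": 0, "ay": 0, "az": -3.6, "gripper": 1}, {"x": 0, "y": 0, "z": 0, "ax": 0, "ay": 0, "az": -3.7, "gripper": 1}, {"x": -0.3, "y": 2, "z": 20, "ax": 0, "ay": 0, "az": 0, "gripper": 1}, {"x": 0, "y": 0, "z": 30, "ax": 0, "ay": 0, "az": 0, "gripper": 1}, {"x": 0, "y": 0, "z": 22, "ax": 0, "ay": 0, "az": 0, "gripper": 1}]'

```text
clock: 28.18
position: [0.6049, -0.108, 0.0461]
ee_rot: [-0.099, 0.995, -0.001, -0.001]
ft_force: [-0.4, 0.5, -0.1]
grip_width: 0.304
grasp_force: 34.5
```

>>> apply_moves --rows '[{"x": 0, "y": 0, "z": 10, "ax": 0, "ay": 0, "az": 0, "gripper": 1}, {"x": 0, "y": 0, "z": 3, "ax": 0, "ay": 0, "az": 0, "gripper": 1}, {"x": 0, "y": 0, "z": 0, "ax": 0, "ay": 0, "az": 0, "gripper": 1}, {"x": 0, "y": 0, "z": 0, "ax": 0, "ay": 0, "az": 0, "gripper": 1}, {"x": 0, "y": 0, "z": 0, "ax": 0, "ay": 0, "az": 0, "gripper": 1}]'

```text
clock: 28.6
position: [0.6062, -0.1084, 0.0361]
ee_rot: [-0.101, 0.995, -0.001, 0.001]
ft_force: [-0.1, 0.9, -0.1]
grip_width: 0.303
grasp_force: 34.5
```

Run:
```python
from h import *
go([.6051,-.1083,.0293],-168.6); tfix(); print(get_obs()['ft_force'])
```

```text
pos [ 606.2 -108.4   36.1] yaw -168.4 shift [1.1 0.4 6.8] az 0.2 tilt [ 0.0014 -0.0014] t 28.6
tilt fix ax,ay [-0.09  0.06]
[-0.11382491  0.85142859 -0.09486078]
```

>>> apply_moves --rows '[{"x": 1.0, "y": 0.3, "z": 2.5, "ax": 0, "ay": 0, "az": 0.2, "gripper": 1}, {"x": 0, "y": 0, "z": 2, "ax": 0, "ay": 0, "az": 0, "gripper": 1}, {"x": 0, "y": 0, "z": 1.7, "ax": 0, "ay": 0, "az": 0, "gripper": 1}, {"x": 0, "y": 0, "z": 0, "ax": 0, "ay": 0, "az": 0, "gripper": 1}, {"x": 0, "y": 0, "z": 0, "ax": 0, "ay": 0, "az": 0, "gripper": 1}]'

```text
clock: 29.02
position: [0.6043, -0.1082, 0.0293]
ee_rot: [-0.099, 0.995, -0.0, -0.0]
ft_force: [-3.2, 0.9, 8.7]
grip_width: 0.305
grasp_force: 35.6
```

Run:
```python
from h import *
go([.6051,-.1083,.0293],-168.6); tfix(); print(get_obs()['ft_force'])
```

```text
pos [ 604.3 -108.2   29.3] yaw -168.6 shift [-0.7 -0.3 -0. ] az 0.0 tilt [-0.0005 -0.001 ] t 29.02
tilt fix ax,ay [-0.05 -0.04]
[-3.24389604  0.92412662  8.680444  ]
```

The 9V is seated (8.7 N contact). Releasing and checking it.

>>> apply_moves --rows '[{"x": 0, "y": 0, "z": 0, "ax": 0, "ay": 0, "az": 0, "gripper": 0.6}, {"x": 0, "y": 0, "z": 0, "ax": 0, "ay": 0, "az": 0, "gripper": 0.45}, {"x": 0, "y": 0, "z": 0, "ax": 0, "ay": 0, "az": 0, "gripper": 0.3}, {"x": 0, "y": 0, "z": 0, "ax": 0, "ay": 0, "az": 0, "gripper": 0.3}, {"x": 0, "y": 0, "z": -10, "ax": 0, "ay": 0, "az": 0, "gripper": 0.3}]'

```text
clock: 29.43
position: [0.6027, -0.1079, 0.0366]
ee_rot: [-0.1, 0.995, -0.0, -0.002]
ft_force: [-0.7, -0.5, 0.0]
grip_width: 0.702
grasp_force: 0.0
```

>>> apply_moves --rows '[{"x": 0, "y": 0, "z": -36, "ax": 0, "ay": 0, "az": 0, "gripper": 0.3}, {"x": 0, "y": 0, "z": -36, "ax": 0, "ay": 0, "az": 0, "gripper": 0.3}, {"x": 0, "y": 0, "z": -15, "ax": 0, "ay": 0, "az": 0, "gripper": 0.3}, {"x": 0, "y": 0, "z": 0, "ax": 0, "ay": 0, "az": 0, "gripper": 0.3}, {"x": 0, "y": 0, "z": 0, "ax": 0, "ay": 0, "az": 0, "gripper": 0.3}]'

```text
clock: 29.85
position: [0.6048, -0.1081, 0.1268]
ee_rot: [-0.1, 0.995, -0.001, 0.001]
ft_force: [-0.2, 0.7, 0.2]
grip_width: 0.698
grasp_force: 0.0
```

Run:
```python
from h import *
c=camera('wrist'); import pickle; pickle.dump((c,0),open('w12.pkl','wb'))
nub(c,[.6048,-.1084,.0515],30); redtop(c,[.6048,-.1084,.0485],35); go([.4055,.167,.125],69); tfix(); print(get_obs()['joint_pos'])
```

```text
pred [320.6 259.6] got [318.2 262.1] [0, 0, 60, 56, 1205] world [ 606.5 -109.4   51.5]
pred [320.6 259.6] got [308.8 263.2] [11, 27, 16, 15, 184] world [ 608.1 -114.4   51.5]
pred [320.6 259.6] got [331.8 263.4] [37, 30, 11, 10, 85] world [ 605.7 -101.9   51.5]
redtop [ 606.6 -108.2] [16.5 25.4] 11.5
pos [ 604.  -108.   125.4] yaw -168.6 shift [1.401e+02 3.089e+02 3.000e-01] az -237.6 tilt [-0.0009 -0.0011] t 29.9
tilt fix ax,ay [-0.05 -0.06]
[-0.00654142  0.39331419  0.13567301  1.63852105 -0.05648417  1.11443989
  1.91421464]
```

The snaps now match the samples. The x reading differs by about 2 mm depending on viewpoint, so I'll re-measure from other yaws while turning towards the AA grasp yaw.

>>> apply_moves --rows '[{"x": 0, "y": 0, "z": 0, "ax": 0, "ay": 0, "az": 7, "gripper": 0.3}, {"x": 0, "y": 0, "z": 0, "ax": 0, "ay": 0, "az": 7, "gripper": 0.3}, {"x": 0, "y": 0, "z": 0, "ax": 0, "ay": 0, "az": 7, "gripper": 0.3}, {"x": 0, "y": 0, "z": 0, "ax": 0, "ay": 0, "az": 7, "gripper": 0.3}, {"x": 0, "y": 0, "z": 0, "ax": 0, "ay": 0, "az": 7, "gripper": 0.3}]'

```text
clock: 30.32
position: [0.6032, -0.1079, 0.1237]
ee_rot: [0.207, 0.978, -0.001, -0.002]
ft_force: [-0.1, -0.0, 0.0]
grip_width: 0.693
grasp_force: 0.0
```

>>> apply_moves --rows '[{"x": 0, "y": 0, "z": 0, "ax": 0, "ay": 0, "az": 7, "gripper": 0.3}, {"x": 0, "y": 0, "z": 0, "ax": 0, "ay": 0, "az": 7, "gripper": 0.3}, {"x": 0, "y": 0, "z": 0, "ax": 0, "ay": 0, "az": 7, "gripper": 0.3}, {"x": 0, "y": 0, "z": 0, "ax": 0, "ay": 0, "az": 7, "gripper": 0.3}, {"x": 0, "y": 0, "z": 0, "ax": 0, "ay": 0, "az": 7, "gripper": 0.3}]'

```text
clock: 30.73
position: [0.6032, -0.1079, 0.1237]
ee_rot: [0.492, 0.871, -0.001, -0.001]
ft_force: [-0.7, -1.0, 0.8]
grip_width: 0.699
grasp_force: 0.0
```

>>> apply_moves --rows '[{"x": 0, "y": 0, "z": 0, "ax": 0, "ay": 0, "az": 7, "gripper": 0.3}, {"x": 0, "y": 0, "z": 0, "ax": 0, "ay": 0, "az": 7, "gripper": 0.3}, {"x": 0, "y": 0, "z": 0, "ax": 0, "ay": 0, "az": 7, "gripper": 0.3}, {"x": 0, "y": 0, "z": 0, "ax": 0, "ay": 0, "az": 0, "gripper": 0.3}, {"x": 0, "y": 0, "z": 0, "ax": 0, "ay": 0, "az": 0, "gripper": 0.3}]'

```text
clock: 31.15
position: [0.6035, -0.1079, 0.1241]
ee_rot: [0.638, 0.77, -0.002, -0.001]
ft_force: [0.6, 0.2, -0.1]
grip_width: 0.702
grasp_force: 0.0
```

Run:
```python
from h import *; import pickle
c=camera('wrist'); pickle.dump((c,0),open('w13.pkl','wb'))
nub(c,[.6048,-.1084,.0515],30); redtop(c,[.6048,-.1084,.0485],35); go([.6048,-.1084,.125],69)
```

```text
pred [319.6 264.3] got [314.8 266.9] [0, 0, 60, 60, 1995] world [ 602.5 -110.3   51.5]
pred [319.6 264.3] got [323.8 253. ] [30, 14, 11, 11, 90] world [ 605.9 -101.6   51.5]
pred [319.6 264.3] got [324.  275.1] [28, 34, 15, 15, 181] world [ 608.4 -114.1   51.5]
redtop [ 606.7 -106.4] [16.8 27.6] 12.1
pos [ 603.7 -107.9  124.4] yaw 100.7 shift [-0.7  1.  -0.6] az 31.7 tilt [-0.0027 -0.0013] t 31.2
```

From this yaw too, the block is at (607.1,−107.9), about 2.3 mm deep along x. Mending it: grip, lift slightly, shift and set down again.

>>> apply_moves --rows '[{"x": -0.6, "y": 3, "z": 25, "ax": 0, "ay": 0, "az": -0.7, "gripper": 0.35}, {"x": 0, "y": 0, "z": 30, "ax": 0, "ay": 0, "az": 0, "gripper": 0.35}, {"x": 0, "y": 0, "z": 25, "ax": 0, "ay": 0, "az": 0, "gripper": 0.35}, {"x": 0, "y": 0, "z": 11, "ax": 0, "ay": 0, "az": 0, "gripper": 0.35}, {"x": 0, "y": 0, "z": 4, "ax": 0, "ay": 0, "az": 0, "gripper": 0.35}]'

```text
clock: 31.62
position: [0.6056, -0.108, 0.0279]
ee_rot: [0.634, 0.773, -0.002, -0.002]
ft_force: [-1.3, 0.6, 0.1]
grip_width: 0.652
grasp_force: 0.0
```

>>> apply_moves --rows '[{"x": 0, "y": 0, "z": 0, "ax": 0, "ay": 0, "az": 0, "gripper": 0.35}, {"x": 0, "y": 0, "z": 0, "ax": 0, "ay": 0, "az": 0, "gripper": 0.35}, {"x": 0, "y": 0, "z": 0, "ax": 0, "ay": 0, "az": 0, "gripper": 0.35}]'

```text
clock: 31.87
position: [0.6082, -0.1084, 0.0319]
ee_rot: [0.635, 0.773, -0.0, 0.001]
ft_force: [0.5, 0.9, -1.0]
grip_width: 0.653
grasp_force: 0.0
```

Run:
```python
from h import *
go([.6071,-.108,.029],101.4); tfix(); print(get_obs()['ft_force'])
```

```text
pos [ 608.2 -108.4   31.9] yaw 101.2 shift [ 0.6 -1.   2.9] az -0.2 tilt [ 0.0014 -0.0012] t 31.87
tilt fix ax,ay [0.06 0.08]
[ 0.49674154  0.94844503 -1.00652199]
```

>>> apply_moves --rows '[{"x": 0, "y": 0, "z": 2, "ax": 0, "ay": 0, "az": -0.2, "gripper": 0.35}, {"x": 0, "y": 0, "z": 0, "ax": 0, "ay": 0, "az": 0, "gripper": 0.35}, {"x": 0, "y": 0, "z": 0, "ax": 0, "ay": 0, "az": 0, "gripper": 0.35}, {"x": 0, "y": 0, "z": 0, "ax": 0, "ay": 0, "az": 0, "gripper": 0.35}, {"x": 0, "y": 0, "z": 0, "ax": 0, "ay": 0, "az": 0, "gripper": 0.35}]'

```text
clock: 32.28
position: [0.6073, -0.1082, 0.0285]
ee_rot: [0.634, 0.773, -0.001, 0.0]
ft_force: [0.2, 0.7, 0.1]
grip_width: 0.651
grasp_force: 0.0
```

>>> apply_moves --newtons 30 --rows '[{"x": 0, "y": 0, "z": 0, "ax": 0, "ay": 0, "az": 0, "gripper": 0.5}, {"x": 0, "y": 0, "z": 0, "ax": 0, "ay": 0, "az": 0, "gripper": 0.6}, {"x": 0, "y": 0, "z": 0, "ax": 0, "ay": 0, "az": 0, "gripper": 0.7}, {"x": 0, "y": 0, "z": 0, "ax": 0, "ay": 0, "az": 0, "gripper": 0.75}, {"x": 0, "y": 0, "z": 0, "ax": 0, "ay": 0, "az": 0, "gripper": 0.85}]'

```text
clock: 32.7
position: [0.6073, -0.1082, 0.0284]
ee_rot: [0.634, 0.773, -0.001, 0.0]
ft_force: [-0.1, -0.4, -0.5]
grip_width: 0.204
grasp_force: 30.2
```

>>> apply_moves --rows '[{"x": 0, "y": 0, "z": 0, "ax": 0, "ay": 0, "az": 0, "gripper": 1}, {"x": 0, "y": 0, "z": 0, "ax": 0, "ay": 0, "az": 0, "gripper": 1}, {"x": 0, "y": 0, "z": 0, "ax": 0, "ay": 0, "az": 0, "gripper": 1}, {"x": 0, "y": 0, "z": 0, "ax": 0, "ay": 0, "az": 0, "gripper": 1}]'

```text
clock: 33.03
position: [0.6072, -0.1082, 0.0283]
ee_rot: [0.634, 0.773, -0.001, -0.0]
ft_force: [0.3, -0.2, 1.0]
grip_width: 0.205
grasp_force: 30.4
```

>>> apply_moves --rows '[{"x": 0, "y": 0, "z": -3, "ax": 0, "ay": 0, "az": 0, "gripper": 1}, {"x": 0, "y": 0, "z": -2, "ax": 0, "ay": 0, "az": 0, "gripper": 1}, {"x": 0, "y": 0, "z": 0, "ax": 0, "ay": 0, "az": 0, "gripper": 1}, {"x": 0, "y": 0, "z": 0, "ax": 0, "ay": 0, "az": 0, "gripper": 1}, {"x": 0, "y": 0, "z": 0, "ax": 0, "ay": 0, "az": 0, "gripper": 1}]'

```text
clock: 33.45
position: [0.6071, -0.1081, 0.0332]
ee_rot: [0.634, 0.773, -0.001, -0.0]
ft_force: [0.0, 0.1, -0.7]
grip_width: 0.203
grasp_force: 30.3
```

>>> apply_moves --rows '[{"x": 0, "y": 0, "z": 0, "ax": 0, "ay": 0, "az": 0, "gripper": 1}, {"x": 0, "y": 0, "z": 0, "ax": 0, "ay": 0, "az": 0, "gripper": 1}, {"x": 0, "y": 0, "z": 0, "ax": 0, "ay": 0, "az": 0, "gripper": 1}]'

```text
clock: 33.7
position: [0.6071, -0.1082, 0.0332]
ee_rot: [0.634, 0.773, -0.001, -0.0]
ft_force: [0.6, -0.3, -0.4]
grip_width: 0.197
grasp_force: 30.3
```

Run:
```python
from h import *
go([.6071,-.108,.029],101.4); tfix(); print(get_obs()['ft_force'])
```

```text
pos [ 607.1 -108.2   33.2] yaw 101.3 shift [0.2 0.1 4.2] az -0.1 tilt [-0.0012 -0.0011] t 33.7
tilt fix ax,ay [-0.08  0.05]
[ 0.59940012 -0.25530361 -0.40118338]
```

Settled, the grip agrees with the camera. Shifting −2.3 mm and setting down.

>>> apply_moves --rows '[{"x": 0.2, "y": -2.3, "z": 0, "ax": 0, "ay": 0, "az": -0.1, "gripper": 1}, {"x": 0, "y": 0, "z": 0, "ax": 0, "ay": 0, "az": 0, "gripper": 1}, {"x": 0, "y": 0, "z": 2, "ax": 0, "ay": 0, "az": 0, "gripper": 1}, {"x": 0, "y": 0, "z": 1.5, "ax": 0, "ay": 0, "az": 0, "gripper": 1}, {"x": 0, "y": 0, "z": 1, "ax": 0, "ay": 0, "az": 0, "gripper": 1}]'

```text
clock: 34.12
position: [0.6048, -0.1084, 0.0285]
ee_rot: [0.633, 0.774, -0.001, -0.0]
ft_force: [-0.3, 0.2, -1.9]
grip_width: 0.198
grasp_force: 30.3
```

>>> apply_moves --rows '[{"x": 0, "y": 0, "z": 0, "ax": 0, "ay": 0, "az": 0, "gripper": 1}, {"x": 0, "y": 0, "z": 0, "ax": 0, "ay": 0, "az": 0, "gripper": 1}, {"x": 0, "y": 0, "z": 0, "ax": 0, "ay": 0, "az": 0, "gripper": 1}, {"x": 0, "y": 0, "z": 0, "ax": 0, "ay": 0, "az": 0, "gripper": 1}]'

```text
clock: 34.45
position: [0.6049, -0.1084, 0.0288]
ee_rot: [0.633, 0.774, -0.001, -0.0]
ft_force: [-0.0, 0.4, -1.1]
grip_width: 0.198
grasp_force: 30.2
```

Run:
```python
from h import *
go([.6048,-.1084,.0285],101.4); tfix(); print(get_obs()['ft_force'])
```

```text
pos [ 604.9 -108.4   28.8] yaw 101.4 shift [ 0.1 -0.1  0.3] az 0.0 tilt [-0.001  -0.0011] t 34.45
tilt fix ax,ay [-0.07  0.05]
[-0.04287295  0.41106591 -1.07369578]
```

>>> apply_moves --rows '[{"x": 0, "y": 0, "z": 0.5, "ax": 0, "ay": 0, "az": 0, "gripper": 1}, {"x": 0, "y": 0, "z": 0, "ax": 0, "ay": 0, "az": 0, "gripper": 1}, {"x": 0, "y": 0, "z": 0, "ax": 0, "ay": 0, "az": 0, "gripper": 1}, {"x": 0, "y": 0, "z": 0, "ax": 0, "ay": 0, "az": 0, "gripper": 0.7}, {"x": 0, "y": 0, "z": 0, "ax": 0, "ay": 0, "az": 0, "gripper": 0.55}]'

```text
clock: 34.87
position: [0.6048, -0.1084, 0.0283]
ee_rot: [0.633, 0.774, -0.001, -0.0]
ft_force: [0.1, -0.4, 0.1]
grip_width: 0.425
grasp_force: 0.0
```

>>> apply_moves --rows '[{"x": 0, "y": 0, "z": 0, "ax": 0, "ay": 0, "az": 0, "gripper": 0.4}, {"x": 0, "y": 0, "z": 0, "ax": 0, "ay": 0, "az": 0, "gripper": 0.4}, {"x": 0, "y": 0, "z": -15, "ax": 0, "ay": 0, "az": 0, "gripper": 0.4}, {"x": 0, "y": 0, "z": -30, "ax": 0, "ay": 0, "az": 0, "gripper": 0.4}, {"x": 0, "y": 0, "z": -30, "ax": 0, "ay": 0, "az": 0, "gripper": 0.4}]'

```text
clock: 35.28
position: [0.604, -0.1083, 0.1032]
ee_rot: [0.633, 0.774, -0.002, -0.001]
ft_force: [1.6, -0.2, 0.6]
grip_width: 0.599
grasp_force: 0.0
```

>>> apply_moves --rows '[{"x": 0, "y": 0, "z": -22, "ax": 0, "ay": 0, "az": 0, "gripper": 0.3}, {"x": 0, "y": 0, "z": 0, "ax": 0, "ay": 0, "az": 0, "gripper": 0.3}, {"x": 0, "y": 0, "z": 0, "ax": 0, "ay": 0, "az": 0, "gripper": 0.3}, {"x": 0, "y": 0, "z": 0, "ax": 0, "ay": 0, "az": 0, "gripper": 0.3}, {"x": 0, "y": 0, "z": 0, "ax": 0, "ay": 0, "az": 0, "gripper": 0.3}]'

```text
clock: 35.7
position: [0.6042, -0.1081, 0.124]
ee_rot: [0.633, 0.774, -0.001, -0.001]
ft_force: [-0.4, 0.6, -1.0]
grip_width: 0.702
grasp_force: 0.0
```

Run:
```python
from h import *; import pickle
c=camera('wrist'); pickle.dump((c,0),open('w14.pkl','wb'))
nub(c,[.6048,-.1084,.0515],30); go([.4055,.167,.125],69)
```

```text
pred [318.4 263.7] got [314.9 265.8] [0, 0, 60, 60, 2018] world [ 603.1 -110.    51.5]
pred [318.4 263.7] got [321.3 252.1] [28, 14, 11, 11, 87] world [ 605.  -101.6   51.5]
pred [318.4 263.7] got [321.2 274.3] [26, 34, 15, 15, 182] world [ 607.5 -114.1   51.5]
pos [ 604.3 -108.2  124. ] yaw 101.4 shift [ 309.1 -140.3   -0.7] az 32.4 tilt [-0.0031 -0.001 ] t 35.75
```

Run:
```python
from h import *; import pickle
a=[]
for n in ('w12','w14'):
    c=pickle.load(open(n+'.pkl','rb'))[0]
    f=proj(c,np.array([.6048,-.1084,.003])); print(n,f, 'foot corners',[proj(c,np.array([.6048,-.1084,.003])+np.array([dx*np.cos(.199)-dy*np.sin(.199),dx*np.sin(.199)+dy*np.cos(.199),0])).round(1).tolist() for dx in(-.00875,.00875) for dy in(-.01325,.01325)])
    x,y=int(f[0])-40,int(f[1])-45
    a.append(cv2.resize(cv2.cvtColor(c['color'],4)[y:y+75,x:x+50+30],None,fx=5,fy=5,interpolation=cv2.INTER_NEAREST)); print('origin',x,y)
cv2.imwrite('pics/cmp.png',np.hstack(a)); print(np.hstack(a).shape)
```

```text
w12 [320.57696214 238.18776578] foot corners [[300.8, 225.5], [340.4, 225.5], [301.1, 250.6], [340.0, 250.7]]
origin 280 193
w14 [318.81904598 241.50784774] foot corners [[305.9, 260.4], [305.6, 222.0], [331.7, 260.5], [332.1, 222.1]]
origin 278 196
(375, 800, 3)
```

View pics/cmp.png

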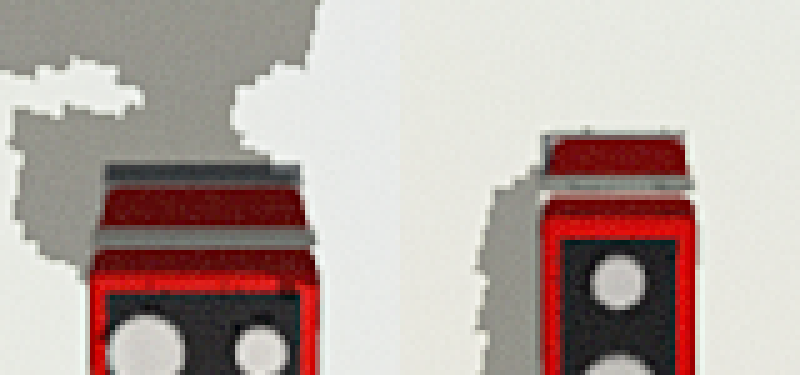

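The mosaic shows w12 (before) with a dark footprint strip in front of the block. w14 (now) has only a sliver about 1 mm wide at the left base corner (545–552,140–180). The block is within about 1.5 mm, square, with the snaps matching, so I'm going on to the AA pack.

>>> apply_moves --rows '[{"x": 0, "y": 0, "z": 0, "ax": 0, "ay": 0, "az": 6.5, "gripper": 0.2}, {"x": 0, "y": 0, "z": 0, "ax": 0, "ay": 0, "az": 6.5, "gripper": 0.2}, {"x": 0, "y": 0, "z": 0, "ax": 0, "ay": 0, "az": 6.5, "gripper": 0.2}, {"x": 0, "y": 0, "z": 0, "ax": 0, "ay": 0, "az": 6.5, "gripper": 0.2}, {"x": 0, "y": 0, "z": 0, "ax": 0, "ay": 0, "az": 6.4, "gripper": 0.2}]'

```text
clock: 36.17
position: [0.6044, -0.1083, 0.1243]
ee_rot: [0.826, 0.564, -0.001, -0.0]
ft_force: [0.8, 0.7, -1.0]
grip_width: 0.8
grasp_force: 0.0
```

>>> apply_moves --rows '[{"x": 20.6, "y": -31.6, "z": 0, "ax": 0, "ay": 0, "az": 0, "gripper": 0.2}, {"x": 20.6, "y": -31.6, "z": 0, "ax": 0, "ay": 0, "az": 0, "gripper": 0.2}, {"x": 20.6, "y": -31.6, "z": 0, "ax": 0, "ay": 0, "az": 0, "gripper": 0.2}, {"x": 20.6, "y": -31.6, "z": 0, "ax": 0, "ay": 0, "az": 0, "gripper": 0.2}, {"x": 20.6, "y": -31.6, "z": 0, "ax": 0, "ay": 0, "az": 0, "gripper": 0.2}]'

```text
clock: 36.58
position: [0.4926, 0.0455, 0.1244]
ee_rot: [0.824, 0.567, -0.001, 0.0]
ft_force: [0.8, 0.8, 0.5]
grip_width: 0.805
grasp_force: 0.0
```

>>> apply_moves --rows '[{"x": 20.6, "y": -31.6, "z": 0, "ax": 0, "ay": 0, "az": 0, "gripper": 0.2}, {"x": 20.6, "y": -31.6, "z": 0, "ax": 0, "ay": 0, "az": 0, "gripper": 0.2}, {"x": 20.6, "y": -31.6, "z": 0, "ax": 0, "ay": 0, "az": 0, "gripper": 0.2}, {"x": 20.6, "y": -31.6, "z": 0, "ax": 0, "ay": 0, "az": 0, "gripper": 0.2}, {"x": 0, "y": 0, "z": 0, "ax": 0, "ay": 0, "az": 0, "gripper": 0.2}]'

```text
clock: 37.0
position: [0.4015, 0.1719, 0.1245]
ee_rot: [0.822, 0.57, -0.001, -0.001]
ft_force: [1.1, 1.0, -1.0]
grip_width: 0.8
grasp_force: 0.0
```

>>> apply_moves --rows '[{"x": 0, "y": 0, "z": 0, "ax": 0, "ay": 0, "az": 0, "gripper": 0.2}, {"x": 0, "y": 0, "z": 0, "ax": 0, "ay": 0, "az": 0, "gripper": 0.2}, {"x": 0, "y": 0, "z": 0, "ax": 0, "ay": 0, "az": 0, "gripper": 0.2}, {"x": 0, "y": 0, "z": 0, "ax": 0, "ay": 0, "az": 0, "gripper": 0.2}, {"x": 0, "y": 0, "z": 0, "ax": 0, "ay": 0, "az": 0, "gripper": 0.2}]'

```text
clock: 37.42
position: [0.4061, 0.1657, 0.125]
ee_rot: [0.824, 0.566, -0.001, 0.0]
ft_force: [0.9, -0.3, 0.4]
grip_width: 0.796
grasp_force: 0.0
```

Run:
```python
from h import *; import pickle
c=camera('wrist'); pickle.dump((c,0),open('w15.pkl','wb'))
nub(c,[.4055,.167,.0505],42); go([.4055,.167,.026],69); tfix(); print(get_obs()['joint_pos'])
```

```text
pred [315.2 261.8] got [316.4 232. ] [19, 8, 49, 15, 204] world [412.3 182.5  50.5]
pred [315.2 261.8] got [301.7 247.6] [20, 20, 19, 18, 261] world [401.6 177.2  50.5]
pred [315.2 261.8] got [328.  247.8] [46, 20, 19, 18, 258] world [415.  171.9  50.5]
pred [315.2 261.8] got [314.7 259.1] [37, 36, 10, 10, 47] world [405.9 168.5  50.5]
pred [315.2 261.8] got [301.7 272.4] [20, 45, 18, 18, 248] world [396.3 163.9  50.5]
pred [315.2 261.8] got [327.6 272.8] [46, 46, 18, 17, 247] world [409.6 158.5  50.5]
pos [406.1 165.9 125. ] yaw 68.9 shift [ 1.  -0.9 99. ] az -0.1 tilt [-0.0012 -0.0013] t 37.47
tilt fix ax,ay [-0.04  0.1 ]
[-0.79891012  0.02053662  0.31167748  2.08594436 -0.00660242  1.03783952
 -0.85140436]
```

The AA centre is (405.6,167.9), with its sides at about 68°. Descending between the neighbours.

>>> apply_moves --rows '[{"x": 1.7, "y": -1.2, "z": 25, "ax": 0, "ay": 0, "az": 0.7, "gripper": 0.2}, {"x": 0, "y": 0, "z": 32, "ax": 0, "ay": 0, "az": 0, "gripper": 0.2}, {"x": 0, "y": 0, "z": 25, "ax": 0, "ay": 0, "az": 0, "gripper": 0.2}, {"x": 0, "y": 0, "z": 12, "ax": 0, "ay": 0, "az": 0, "gripper": 0.2}, {"x": 0, "y": 0, "z": 4, "ax": 0, "ay": 0, "az": 0, "gripper": 0.2}]'

```text
clock: 37.88
position: [0.404, 0.1673, 0.0251]
ee_rot: [0.828, 0.561, -0.003, 0.0]
ft_force: [-0.3, -0.6, 0.1]
grip_width: 0.802
grasp_force: 0.0
```

>>> apply_moves --rows '[{"x": 0, "y": 0, "z": 0, "ax": 0, "ay": 0, "az": 0, "gripper": 0.2}, {"x": 0, "y": 0, "z": 0, "ax": 0, "ay": 0, "az": 0, "gripper": 0.2}, {"x": 0, "y": 0, "z": 0, "ax": 0, "ay": 0, "az": 0, "gripper": 0.2}, {"x": 0, "y": 0, "z": 0, "ax": 0, "ay": 0, "az": 0, "gripper": 0.2}, {"x": 0, "y": 0, "z": 0, "ax": 0, "ay": 0, "az": 0, "gripper": 0.2}]'

```text
clock: 38.3
position: [0.4056, 0.1688, 0.028]
ee_rot: [0.827, 0.562, 0.0, 0.0]
ft_force: [1.1, -0.5, 0.1]
grip_width: 0.801
grasp_force: 0.0
```

Run:
```python
from h import *
go([.4056,.1679,.026],68.2); tfix(); print(get_obs()['ft_force'])
```

```text
pos [405.6 168.8  28. ] yaw 68.3 shift [-0.9  0.3  2. ] az 0.1 tilt [ 0.0002 -0.0001] t 38.3
tilt fix ax,ay [0.01 0.  ]
[ 1.12220617 -0.45931016  0.0790294 ]
```

>>> apply_moves --newtons 40 --rows '[{"x": -0.9, "y": 0, "z": 1.5, "ax": 0, "ay": 0, "az": 0.1, "gripper": 0.2}, {"x": 0, "y": 0, "z": 0, "ax": 0, "ay": 0, "az": 0, "gripper": 0.4}, {"x": 0, "y": 0, "z": 0, "ax": 0, "ay": 0, "az": 0, "gripper": 0.5}, {"x": 0, "y": 0, "z": 0, "ax": 0, "ay": 0, "az": 0, "gripper": 0.6}, {"x": 0, "y": 0, "z": 0, "ax": 0, "ay": 0, "az": 0, "gripper": 0.7}]'

```text
clock: 38.72
position: [0.4049, 0.1677, 0.0258]
ee_rot: [0.828, 0.561, -0.001, 0.0]
ft_force: [-0.5, -0.3, -1.3]
grip_width: 0.335
grasp_force: 39.4
```

>>> apply_moves --rows '[{"x": 0, "y": 0, "z": 0, "ax": 0, "ay": 0, "az": 0, "gripper": 0.8}, {"x": 0, "y": 0, "z": 0, "ax": 0, "ay": 0, "az": 0, "gripper": 1}, {"x": 0, "y": 0, "z": 0, "ax": 0, "ay": 0, "az": 0, "gripper": 1}, {"x": 0, "y": 0, "z": 0, "ax": 0, "ay": 0, "az": 0, "gripper": 1}, {"x": 0, "y": 0, "z": 0, "ax": 0, "ay": 0, "az": 0, "gripper": 1}]'

```text
clock: 39.13
position: [0.4049, 0.1677, 0.0258]
ee_rot: [0.828, 0.561, -0.001, 0.0]
ft_force: [-0.1, -0.2, 3.5]
grip_width: 0.331
grasp_force: 39.7
```

Run:
```python
from h import *
go([.4056,.1679,.026],12.6); tfix(); print(get_obs()['ft_force'],get_obs()['grip_width'],get_obs()['grasp_force'])
```

```text
pos [404.9 167.7  25.8] yaw 68.2 shift [ 0.4  0.6 -0.2] az 55.6 tilt [-0.0008 -0.0009] t 39.13
tilt fix ax,ay [-0.02  0.07]
[-0.09788722 -0.16258966  3.51533892] 0.3308039367798965 39.686227440834045
```

>>> apply_moves --rows '[{"x": 0, "y": 0, "z": -15, "ax": 0, "ay": 0, "az": 0, "gripper": 1}, {"x": 0, "y": 0, "z": -35, "ax": 0, "ay": 0, "az": 0, "gripper": 1}, {"x": 0, "y": 0, "z": -35, "ax": 0, "ay": 0, "az": 0, "gripper": 1}, {"x": 0, "y": 0, "z": -13, "ax": 0, "ay": 0, "az": 6, "gripper": 1}, {"x": 0, "y": 0, "z": 0, "ax": 0, "ay": 0, "az": 7, "gripper": 1}]'

```text
clock: 39.55
position: [0.4065, 0.1686, 0.1269]
ee_rot: [0.887, 0.462, 0.002, -0.0]
ft_force: [0.1, 0.2, -1.3]
grip_width: 0.331
grasp_force: 39.6
```

>>> apply_moves --rows '[{"x": 0, "y": 0, "z": 0, "ax": 0, "ay": 0, "az": 7, "gripper": 1}, {"x": 0, "y": 0, "z": 0, "ax": 0, "ay": 0, "az": 7, "gripper": 1}, {"x": 0, "y": 0, "z": 0, "ax": 0, "ay": 0, "az": 7, "gripper": 1}, {"x": 0, "y": 0, "z": 0, "ax": 0, "ay": 0, "az": 7, "gripper": 1}, {"x": 0, "y": 0, "z": 0, "ax": 0, "ay": 0, "az": 7, "gripper": 1}]'

```text
clock: 39.97
position: [0.4046, 0.1675, 0.1233]
ee_rot: [0.985, 0.173, -0.001, 0.001]
ft_force: [-0.2, 0.1, -1.1]
grip_width: 0.335
grasp_force: 39.6
```

>>> apply_moves --rows '[{"x": 0, "y": 0, "z": 0, "ax": 0, "ay": 0, "az": 7, "gripper": 1}, {"x": 17, "y": -7.5, "z": 0, "ax": 0, "ay": 0, "az": 0.6, "gripper": 1}, {"x": 34, "y": -15, "z": 0, "ax": 0, "ay": 0, "az": 0, "gripper": 1}, {"x": 34, "y": -15, "z": 0, "ax": 0, "ay": 0, "az": 0, "gripper": 1}, {"x": 34, "y": -15, "z": 0, "ax": 0, "ay": 0, "az": 0, "gripper": 1}]'

```text
clock: 40.38
position: [0.5103, 0.2461, 0.123]
ee_rot: [0.994, 0.11, -0.001, 0.0]
ft_force: [-0.6, 0.5, 0.7]
grip_width: 0.338
grasp_force: 39.6
```

>>> apply_moves --rows '[{"x": 34, "y": -15, "z": 0, "ax": 0, "ay": 0, "az": 0, "gripper": 1}, {"x": 34, "y": -15, "z": 0, "ax": 0, "ay": 0, "az": 0, "gripper": 1}, {"x": 34, "y": -15, "z": 0, "ax": 0, "ay": 0, "az": 0, "gripper": 1}, {"x": 17, "y": -7.5, "z": 0, "ax": 0, "ay": 0, "az": 0, "gripper": 1}, {"x": 0, "y": 0, "z": 0, "ax": 0, "ay": 0, "az": 0, "gripper": 1}]'

```text
clock: 40.8
position: [0.6155, 0.3247, 0.1214]
ee_rot: [0.994, 0.111, -0.001, 0.001]
ft_force: [1.1, 0.1, -0.7]
grip_width: 0.338
grasp_force: 39.6
```

>>> apply_moves --rows '[{"x": 0, "y": 0, "z": 0, "ax": 0, "ay": 0, "az": 0, "gripper": 1}, {"x": 0, "y": 0, "z": 0, "ax": 0, "ay": 0, "az": 0, "gripper": 1}, {"x": 0, "y": 0, "z": 0, "ax": 0, "ay": 0, "az": 0, "gripper": 1}, {"x": 0, "y": 0, "z": 0, "ax": 0, "ay": 0, "az": 0, "gripper": 1}, {"x": 0, "y": 0, "z": 0, "ax": 0, "ay": 0, "az": 0, "gripper": 1}]'

```text
clock: 41.22
position: [0.6137, 0.3221, 0.1238]
ee_rot: [0.994, 0.11, -0.0, 0.0]
ft_force: [0.3, 1.3, -0.2]
grip_width: 0.334
grasp_force: 39.6
```

Run:
```python
from h import *; import pickle
go([.6166,.3230,.0288],12.6); tfix(); print(get_obs()['ft_force'],get_obs()['grip_width'])
c=camera('wrist'); pickle.dump((c,0),open('w16.pkl','wb'))
u=proj(c,np.array([.617,.3231,.003])).astype(int); print(u); foot(c,(u[0]-40,u[1]-45,u[0]+40,u[1]+24))
g=cv2.cvtColor(c['color'],cv2.COLOR_RGB2GRAY); print(g[u[1]-36:u[1]+36:4,u[0]-32:u[0]+34:4])
```

```text
pos [613.7 322.1 123.8] yaw 12.6 shift [ 3.1 -0.3 95. ] az 0.0 tilt [-0.0009 -0.0007] t 41.22
tilt fix ax,ay [0.03 0.06]
[ 0.32515131  1.27123089 -0.22715187] 0.3336156683864395
[318 239]
[[235 236 234 235 236 234 235 236 235 234 234 235 235 235 234 235 234]
 [234 234 236 234 234 236 233 236 235 235 235 234 235 235 233 234 235]
 [236 234 237 235 235 236 234 235 236 234 235 235 232 235 234 235 233]
 [235 234 234 235 237 237 236 235 236 236 236 234 235 235 235 234 233]
 [235 234 236  77  86  87  86  86  88  85  91  81  89  81 239 235 234]
 [235 233 236  87  96  89  96  91  95  99  92  94  93  90 241 235 233]
 [235 235 236  84  95  95  91  98  92  93  96  93  96  89 240 234 233]
 [235 234 235  80  94  94  94  98  95  93  93  89  92  90 239 234 232]
 [234 234 234  78  99  95  95  93  95  91  90  95  89  87 237 233 234]
 [233 234 234  81  90  96  94  96  98  95  92  93  94  92 225 233 233]
 [234 234 235  84  97  93  94  98  95  96  91  91  94  88 238 234 233]
 [234 234 234  74  91  95  90  94  91  92  95  91  93  93 236 234 236]
 [235 234 235  76  98  93  95  92  94  94  95  92  95  91 236 234 235]
 [234 235 233  72  92  92  91  92  91  96  91  94  88  90 209 147 139]
 [232 232 234  89 103  93 109 103 107 101 101  90 106 107 151 146 151]
 [233 232 234 234 233 234 234 235 233 233 234 233 235 146 146 147 151]
 [233 234 238 226 123 200 247 234 235 233 234 246 211  86 138 151 150]
 [233 244  36  47  41  48  36 180 237 238 167  50  46  39  42  30 159]]
```

The footprint is centred on the prediction and square in this view. Lowering.

>>> apply_moves --rows '[{"x": 3.1, "y": -0.3, "z": 20, "ax": 0, "ay": 0, "az": 0, "gripper": 1}, {"x": 0, "y": 0, "z": 30, "ax": 0, "ay": 0, "az": 0, "gripper": 1}, {"x": 0, "y": 0, "z": 25, "ax": 0, "ay": 0, "az": 0, "gripper": 1}, {"x": 0, "y": 0, "z": 11, "ax": 0, "ay": 0, "az": 0, "gripper": 1}, {"x": 0, "y": 0, "z": 3, "ax": 0, "ay": 0, "az": 0, "gripper": 1}]'

```text
clock: 41.68
position: [0.6154, 0.3226, 0.0319]
ee_rot: [0.994, 0.11, -0.002, 0.001]
ft_force: [-0.2, 0.3, -0.4]
grip_width: 0.332
grasp_force: 39.6
```

>>> apply_moves --rows '[{"x": 0, "y": 0, "z": 0, "ax": 0, "ay": 0, "az": 0, "gripper": 1}, {"x": 0, "y": 0, "z": 0, "ax": 0, "ay": 0, "az": 0, "gripper": 1}, {"x": 0, "y": 0, "z": 0, "ax": 0, "ay": 0, "az": 0, "gripper": 1}, {"x": 0, "y": 0, "z": 0, "ax": 0, "ay": 0, "az": 0, "gripper": 1}, {"x": 0, "y": 0, "z": 0, "ax": 0, "ay": 0, "az": 0, "gripper": 1}]'

```text
clock: 42.1
position: [0.6175, 0.3236, 0.0355]
ee_rot: [0.994, 0.11, 0.0, 0.0]
ft_force: [1.0, 0.3, -1.4]
grip_width: 0.334
grasp_force: 39.6
```

>>> apply_moves --rows '[{"x": 0, "y": 0, "z": 0, "ax": 0, "ay": 0, "az": 0, "gripper": 1}, {"x": 0, "y": 0, "z": 0, "ax": 0, "ay": 0, "az": 0, "gripper": 1}, {"x": 0, "y": 0, "z": 0, "ax": 0, "ay": 0, "az": 0, "gripper": 1}, {"x": 0, "y": 0, "z": 0, "ax": 0, "ay": 0, "az": 0, "gripper": 1}, {"x": 0, "y": 0, "z": 0, "ax": 0, "ay": 0, "az": 0, "gripper": 1}]'

```text
clock: 42.52
position: [0.6169, 0.3232, 0.0342]
ee_rot: [0.994, 0.11, -0.001, 0.001]
ft_force: [0.2, -0.6, -0.6]
grip_width: 0.33
grasp_force: 39.6
```

Run:
```python
from h import *
go([.6166,.3230,.0288],12.6); tfix(); print(get_obs()['ft_force'])
```

```text
pos [616.9 323.2  34.2] yaw 12.6 shift [-0.3  0.2  5.4] az 0.0 tilt [-0.0011 -0.0012] t 42.52
tilt fix ax,ay [0.05 0.08]
[ 0.18335665 -0.58505208 -0.57437904]
```

>>> apply_moves --rows '[{"x": -0.3, "y": 0, "z": 2, "ax": 0, "ay": 0, "az": 0, "gripper": 1}, {"x": 0, "y": 0, "z": 1.5, "ax": 0, "ay": 0, "az": 0, "gripper": 1}, {"x": 0, "y": 0, "z": 1, "ax": 0, "ay": 0, "az": 0, "gripper": 1}, {"x": 0, "y": 0, "z": 0.6, "ax": 0, "ay": 0, "az": 0, "gripper": 1}, {"x": 0, "y": 0, "z": 0, "ax": 0, "ay": 0, "az": 0, "gripper": 1}]'

```text
clock: 42.93
position: [0.6166, 0.3231, 0.0291]
ee_rot: [0.994, 0.11, -0.001, 0.001]
ft_force: [0.5, -0.8, -1.0]
grip_width: 0.329
grasp_force: 39.7
```

>>> apply_moves --rows '[{"x": 0, "y": 0, "z": 0, "ax": 0, "ay": 0, "az": 0, "gripper": 1}, {"x": 0, "y": 0, "z": 0, "ax": 0, "ay": 0, "az": 0, "gripper": 1}, {"x": 0, "y": 0, "z": 0, "ax": 0, "ay": 0, "az": 0, "gripper": 1}, {"x": 0, "y": 0, "z": 0, "ax": 0, "ay": 0, "az": 0, "gripper": 1}]'

```text
clock: 43.27
position: [0.6166, 0.3232, 0.0292]
ee_rot: [0.994, 0.11, -0.001, 0.0]
ft_force: [0.3, -0.2, -0.8]
grip_width: 0.333
grasp_force: 39.7
```

Run:
```python
from h import *
go([.6166,.3230,.0288],12.6); tfix(); print(get_obs()['ft_force'])
```

```text
pos [616.6 323.2  29.2] yaw 12.6 shift [-0.1  0.2  0.4] az 0.0 tilt [-0.001  -0.0011] t 43.27
tilt fix ax,ay [0.05 0.07]
[ 0.34604824 -0.20344053 -0.78995296]
```

Just above the floor. I'll lower the last half millimetre, release, retreat and check.

>>> apply_moves --rows '[{"x": 0, "y": 0, "z": 0.5, "ax": 0, "ay": 0, "az": 0, "gripper": 1}, {"x": 0, "y": 0, "z": 0.2, "ax": 0, "ay": 0, "az": 0, "gripper": 1}, {"x": 0, "y": 0, "z": 0, "ax": 0, "ay": 0, "az": 0, "gripper": 1}, {"x": 0, "y": 0, "z": 0, "ax": 0, "ay": 0, "az": 0, "gripper": 1}, {"x": 0, "y": 0, "z": 0, "ax": 0, "ay": 0, "az": 0, "gripper": 0.6}]'

```text
clock: 43.68
position: [0.6167, 0.3233, 0.0285]
ee_rot: [0.994, 0.11, -0.0, 0.0]
ft_force: [0.4, -0.4, -0.2]
grip_width: 0.401
grasp_force: 0.0
```

>>> apply_moves --rows '[{"x": 0, "y": 0, "z": 0, "ax": 0, "ay": 0, "az": 0, "gripper": 0.45}, {"x": 0, "y": 0, "z": 0, "ax": 0, "ay": 0, "az": 0, "gripper": 0.3}, {"x": 0, "y": 0, "z": 0, "ax": 0, "ay": 0, "az": 0, "gripper": 0.3}, {"x": 0, "y": 0, "z": -15, "ax": 0, "ay": 0, "az": 0, "gripper": 0.3}, {"x": 0, "y": 0, "z": -30, "ax": 0, "ay": 0, "az": 0, "gripper": 0.3}]'

```text
clock: 44.1
position: [0.6145, 0.3222, 0.0707]
ee_rot: [0.994, 0.11, -0.004, 0.002]
ft_force: [-0.0, 0.1, 0.1]
grip_width: 0.702
grasp_force: 0.0
```

>>> apply_moves --rows '[{"x": 0, "y": 0, "z": -30, "ax": 0, "ay": 0, "az": 0, "gripper": 0.3}, {"x": 0, "y": 0, "z": -25, "ax": 0, "ay": 0, "az": 0, "gripper": 0.3}, {"x": 0, "y": 0, "z": 0, "ax": 0, "ay": 0, "az": 0, "gripper": 0.3}, {"x": 0, "y": 0, "z": 0, "ax": 0, "ay": 0, "az": 0, "gripper": 0.3}, {"x": 0, "y": 0, "z": 0, "ax": 0, "ay": 0, "az": 0, "gripper": 0.3}]'

```text
clock: 44.52
position: [0.6165, 0.3233, 0.1287]
ee_rot: [0.994, 0.11, -0.001, 0.0]
ft_force: [-0.3, 0.5, -0.7]
grip_width: 0.696
grasp_force: 0.0
```

>>> apply_moves --rows '[{"x": 0, "y": 0, "z": 0, "ax": 0, "ay": 0, "az": 0, "gripper": 0.3}, {"x": 0, "y": 0, "z": 0, "ax": 0, "ay": 0, "az": 0, "gripper": 0.3}, {"x": 0, "y": 0, "z": 0, "ax": 0, "ay": 0, "az": 0, "gripper": 0.3}]'

```text
clock: 44.77
position: [0.6163, 0.3231, 0.1275]
ee_rot: [0.994, 0.11, -0.001, 0.001]
ft_force: [0.9, 0.0, 0.4]
grip_width: 0.702
grasp_force: 0.0
```

Run:
```python
from h import *; import pickle
c=camera('wrist'); pickle.dump((c,0),open('w17.pkl','wb')); nub(c,[.617,.3231,.0535],42); go([.617,.3231,.13],0)
t=camera('top'); pickle.dump((t,0),open('t2.pkl','wb')); t0=cv2.cvtColor(cv2.imread('pics/top0.png'),4); d=np.abs(t['color'].astype(int)-t0).sum(2)>120
n,l,s,ce=cv2.connectedComponentsWithStats(cv2.morphologyEx(d.astype(np.uint8),cv2.MORPH_OPEN,np.ones((2,2))))
print([(ce[i].round().tolist(),int(s[i,4])) for i in range(1,n) if s[i,4]>8])
```

```text
pred [318.9 264.4] got [286.7 254.1] [0, 0, 42, 67, 1437] world [618.9 341.6  53.5]
pred [318.9 264.4] got [348.6 256.7] [32, 0, 52, 66, 1155] world [624.9 308.1  53.5]
pred [318.9 264.4] got [327.7 233.1] [42, 8, 22, 11, 47] world [635.4 322.3  53.5]
pred [318.9 264.4] got [306.5 249.3] [22, 19, 18, 17, 240] world [624.  331.6  53.5]
pred [318.9 264.4] got [332.7 249.3] [48, 19, 18, 17, 233] world [627.1 317.6  53.5]
pred [318.9 264.4] got [308.3 272. ] [23, 44, 17, 14, 140] world [611.4 327.9  53.5]
pred [318.9 264.4] got [332.6 274.2] [48, 44, 18, 17, 226] world [613.1 314.4  53.5]
pred [318.9 264.4] got [313.1 291.5] [0, 68, 84, 4, 259] world [600.7 322.7  53.5]
pos [616.4 323.1 127.7] yaw 12.6 shift [ 0.6  0.2 -2.3] az 12.6 tilt [-0.0021 -0.0019] t 44.82
[([108.0, 310.0], 39313), ([93.0, 91.0], 78), ([177.0, 182.0], 942), ([459.0, 187.0], 134), ([146.0, 189.0], 17), ([368.0, 193.0], 142), ([258.0, 208.0], 655), ([240.0, 241.0], 158), ([353.0, 245.0], 238), ([293.0, 252.0], 126), ([247.0, 282.0], 205), ([280.0, 286.0], 150), ([185.0, 311.0], 174), ([315.0, 325.0], 225), ([152.0, 328.0], 33), ([347.0, 422.0], 1486), ([627.0, 447.0], 511), ([184.0, 457.0], 27), ([318.0, 464.0], 17), ([311.0, 466.0], 17), ([282.0, 472.0], 164), ([304.0, 471.0], 10), ([311.0, 473.0], 28), ([342.0, 476.0], 85), ([324.0, 476.0], 41)]
```

The AA stands square (12.5°) within about 1.6 mm of its footprint. The top view shows no change at the blue cells (401,275) and (454,294). Handing in.

```bash
python3 -c "
from workcell import *
print(hand_in())"
```

```text
the job is handed in; nothing more can be done
None
```

All four red batteries are standing upright on their own footprints, the 9-volt and four-pack square to their trays and all within about 2 mm by camera; the blue cells were left alone, and the job was handed in at about 45 s.

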